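# Load a turned spindle into a video measuring machine and start the measurement

## Task

Draw the bright steel spindle out of the slanted blue rack and lay it gently in the two V-blocks on the measuring machine's carriage, level and sticking out equally at both ends. Then push the carriage in under the measuring head until the spring detent clicks in, and press the green start button fully down. Do not touch the measuring head, and leave the brass spindle in the rack and the ring gauge, caliper and parts bin where they are.

Things in the scene. Friction and masses are not known exactly. Their poses are not given: they have to be found in the camera images.
- spindle: Bright steel spindle to be measured: bored shaft 22 mm in diameter, 180 mm long, 0.25 to 0.5 kg, with a flange 30 mm in diameter, 10 mm thick at its upper end. Origin: centre of its foot end; z runs along the shaft to the flange. At the start it stands in one of the rack's two pockets, leaning 42 degrees from vertical; the lower 50 mm are loose (2 mm clearance) in the pocket, the rest is clear.
- spindle_mid (a point): Middle of the steel spindle's length, on its axis, 90 mm from either end and about its centre of mass: a good place to grip it. Axes as the spindle's (z along the shaft, towards the flange).
- brass_spindle_mid (a point): The same point on the brass-coloured spindle of the same shape, a bystander that stands parallel in the rack's other pocket, 75 mm beside the steel one (centre to centre). It must stay there.
- rack: Slanted rack, fixed: blue block, 150 mm wide, with two pockets 75 mm apart along its y, aluminium cheeks, base plate 150 x 170 mm. Origin on the table under the block; x is level, away from the robot: the pockets (50 mm deep) lean 40 degrees from vertical towards +x, so pull up and away along the lean. Block and cheeks are at most 100 mm high, spindle tops 190 mm.
- machine: Video measuring machine, fixed. Origin on the table under the slide; y is the way the carriage goes in, z up. Dark base x -120 to 120, y -220 to 300 mm, top at 52 mm; sloped control panel on the robot's side, x -180 to -120, y -120 to 120 mm, rising from 24 to 52 mm; black column x -55 to 55, y 227 to 297 mm, 430 mm high.
- head: White measuring head over the slide's inner end, origin and axes as the machine's: box x -55 to 55, y 30 to 250, z 240 to 450 mm; wheels to x +/-86 mm at y 160, z 275; lens and ring light, 68 mm wide, at x 0, y 120 mm, down to z 191 mm. When the carriage is home, the push face is 10 mm short of the head's front: an upright gripper would hit it, so lean the tool back (to -y) some 35 degrees.
- carriage (a joint): Carriage position in m, growing along the machine's y: 0 drawn out (it starts at 0 to 0.02), 0.220 home in the detent, end stop 0.2235. It drags with 1.5 N and stays where left; from 0.207 a spring ball must be forced over a hump with about 6 N (crest at 0.2135), then drops in and holds it at 0.220. Short of that it is not home.
- carriage_seat (a point): Where the spindle's middle belongs: midway between the two V-blocks, on the axis of a 22 mm shaft lying in them. Axes as the machine's; the spindle lies along x, either way round. V-blocks (90 degree V) at x +/-45 mm, each 22 mm in x, 48 in y, 68 mm free between; tops 2.4 mm above this point, V bottoms 15.6 below, deck (130 mm in x, 170 in y) 35.6 below. It moves with the carriage.
- carriage_push (a point): Centre of the pushing face of the red push plate standing at the carriage's outer end, 100 mm to -y of carriage_seat. The face looks to -y (axes as the machine's), is 70 mm wide in x, and reaches 20 mm above this point; the deck is 30 mm below. Push here towards +y. It moves with the carriage.
- start (a joint): Travel of the green start button in m: 0 out, 0.006 fully down, which takes 5 N. It springs back.
- start_top (a point): Centre of the top of the round green start button, 30 mm in diameter, on the sloped panel. Its z axis is the button's outward normal, 25 degrees from vertical towards the robot; press against it.
- ring_gauge: Dark steel ring gauge lying on the table, bystander: 68 mm across, bore 36 mm, 24 mm high; origin at the centre of its underside.
- caliper: Digital caliper lying on the table, bystander: 210 mm long along its y, 14 mm high; origin under the middle of its beam.
- parts_bin: Yellow open plastic bin with small parts, bystander: 100 x 150 x 55 mm; origin at the centre of its underside.
Things that resemble listed ones, but are neither listed nor needed, are in the scene too. What is shaped like the spindle but orange or pink is not meant.

How it is judged:
On the way, in this order (a step that is already met when the one before it is completed fails the run):
1. the steel spindle has been drawn out of its pocket (moved by more than 90 mm) (distance of spindle_mid from where it was at the start of the episode above 0.09 m), for 0.1 s.
2. the spindle lies in both V-blocks, within 15 mm of centred along its axis, within 4 mm of its seat sideways and in height, along the V-blocks within 0.06 rad, and has been let go (x of spindle_mid in the frame of carriage_seat between -0.015 and 0.015 m and y of spindle_mid in the frame of carriage_seat between -0.004 and 0.004 m and z of spindle_mid in the frame of carriage_seat between -0.004 and 0.004 m and angle between the z axis of spindle_mid and the x axis of carriage_seat, either way round below 0.06 rad and contact force between the fingers and spindle below 0.1 N and linear speed of spindle below 0.02 m/s), for 0.2 s.
3. with the spindle lying in the V-blocks, the carriage has been pushed past the hump into the detent (joint above 0.2165) (x of spindle_mid in the frame of carriage_seat between -0.015 and 0.015 m and y of spindle_mid in the frame of carriage_seat between -0.004 and 0.004 m and z of spindle_mid in the frame of carriage_seat between -0.004 and 0.004 m and angle between the z axis of spindle_mid and the x axis of carriage_seat, either way round below 0.06 rad and value of joint carriage above 0.2165 m), for 0.2 s.
4. the start button is pressed down (more than 4.5 mm) while the carriage is home (all of step 3 and value of joint start above 0.0045 m), for 0.1 s.
At the end, for the whole second after the job is handed in: The steel spindle lies at rest in both V-blocks (middle within 15 mm of the seat along its axis and 4 mm sideways and in height, within 0.06 rad of the V-blocks' direction), the carriage stands home in its detent (joint above 0.2165) and the start button has sprung back (all of step 3 and linear speed of spindle below 0.02 m/s and value of joint start below 0.002 m); the robot touches nothing.
It fails at once if the measuring head is touched (more than 2 N) (contact force between head and anything else above 2 N).
It fails at once if the spindle is dropped (it falls freely at more than 0.5 m/s, a drop of over 12 mm) (linear speed of spindle above 0.5 m/s and contact force between the fingers and spindle below 0.1 N).
It fails at once if the brass spindle is moved more than 20 mm (distance of brass_spindle_mid from where it was at the start of the episode above 0.02 m).
It fails at once if the ring gauge, the caliper or the parts bin is moved more than 20 mm (distance of any of ring_gauge, caliper, parts_bin from where it was at the start of the episode above 0.02 m).
It also fails if it takes over 64 s, if anything falls off the work surface, if the arm or the gripper's body presses on something with over 40 N, if the wrist force passes 120 N, or if a joint passes its speed limit or range.

## Robot

A 6-joint arm with a two-finger parallel gripper is mounted at the origin on the work surface. World frame = base frame: x ahead of the robot, y to its left, z up, the work surface at z = 0. Lengths are in m, angles in rad, forces in N, time in s.
With the tool pointing down it reaches from about 0.25 to 0.725 m from the base axis. Payload 4 kg.
Tool frame: the origin (TCP) lies at the very end of the fingers, on their centre line; the grasp point (between the pads) lies 19 mm behind it; z points along the fingers, y is the line along which they close (so a half turn about z gives the same grasp; the last joint's range is limited). The gripper opens to 85 mm and grips with 20 to 120 N. Pads are 22 mm wide; open, the fingers measure 114 mm over their backs; the gripper's body (76 mm by 85 mm) begins 54 mm behind the grasp point. The pads swing forward as they close: fully open they stand 13 mm farther back than shut.
Start: joints at [1.186, 0.241, 0.005, 1.335, 0, 1.571], TCP at [0.188, 0.463, 0.206] pointing down, gripper open.
Joint ranges: [-2.72, 2.72], [-1.05, 1.87], [-1.09, 1.28], [-1.99, 2.15], [-1.42, 1.44], [-3.14, 3.14]. Speed limits (rad/s): [2.79, 2.79, 3.14, 3.14, 3.14, 3.14].

## Interface

Orientations are given as a unit quaternion [x, y, z, w].
In Python, from workcell import monitor, viewer, job gives the robot as it stands.
- The arm moves only by the tool arm_command, never from a script. Its argument "increments" is a list of rows, each an object of numbers: "dx", "dy", "dz": the shift along the tool's x, y, z in cm; "wx", "wy", "wz": the turn, a rotation vector about the tool's x, y, z in rad; "grip": the finger opening in cm, from 0 to 8.54. In form: [{"dx": .., "dy": .., "dz": .., "wx": .., "wy": .., "wz": .., "grip": ..}, ...]. A call has 1 to 10 rows; each row is the pose to reach, as a shift and turn from the pose commanded when the call began, along the tool's axes at that moment; what a row does not reach only later rows make up. A row lasts 1/10 s, in which the tool goes at most 50 mm and 8.59 degrees, less where a joint would pass 70% of its speed; a pose out of reach is approached as far as the arm can. A call with a gripper value outside its range is refused whole. The fingers move at their own pace and stop on an object; the grip force is fixed at half the most. Time passes only in rows, so rows that repeat a pose let the fingers close. It gives the time, the measured TCP pose, the force, the opening and the grip force at its end, in the units of the state.
- monitor.get_obs(): the state, without advancing time (a new reading comes with each control period).
- viewer.camera(name): name is "side" or "top"; returns (picture, depth): 480x640x3 uint8, red, green, blue; 480x640 float32, m along the optical axis (not along the pixel's ray), 0 where there is no reading.
- viewer.get_calibration(name): a dict with "fovy" (degrees; the focal length in pixels is half the picture's height over the tangent of half this angle, whatever the lens; pixels are square), "cx", "cy" (the principal point, pixels), "view" (4x4, takes a point from world to camera coordinates). Camera axes: x right, y up, looking along -z (the intrinsics and any distortion apply to the point x, -y, -z); pixel columns grow to the right and rows downward; lengths in m; the calibration is good to about 2 mm. A picture is of the moment at which its call begins. get_calibration takes no time and is no camera call.
- job.job_done(): hands the job in; it is judged then, once.
The state is a dict: "clock": time; "joint_pos": joint angles; "joint_vel": joint speeds; "tau": joint torques, N m; "eef_pos": TCP position; "tool_rot": TCP orientation; "ft_force": force on the tool from outside, world axes, zero at the start; "ft_torque": the same for the moment, N m; "grip_width": finger opening in m; "grasp_force": force on a finger pad.
Only numpy, scipy, OpenCV 4.12 (cv2) and the standard library are available. Lean on these libraries where they do the work, as an engineer would, in place of code of your own. Each camera call takes 0.05 s, during which the arm holds its last target. There are 200 camera calls.

## Working session

There is one attempt and no reset: what is moved stays moved. The work goes in short steps, Python scripts to look and compute and a tool call to move; the robot and the scene stay as the last step left them, time stands still between calls to the robot, and variables do not carry over. Pictures are saved under pics/ and viewed, at most 10 in all, crops included, and the job is handed in when it is done.

Besides the shell and the picture viewer there is one more tool, called by a JSON object that holds its "fn" and its "kwargs", one argument or row to a line. arm_command: Moves the arm, as the interface text tells. Its arguments: {"type":"object","properties":{"increments":{"type":"array","items":{"type":"object","properties":{"dx":{"type":"number"},"dy":{"type":"number"},"dz":{"type":"number"},"wx":{"type":"number"},"wy":{"type":"number"},"wz":{"type":"number"},"grip":{"type":"number"}}}}},"required":["increments"]}

```bash
ls; mkdir -p pics; cat > h.py <<'E'
import numpy as np, cv2
from workcell import monitor, viewer, job
def cal(n):
    c=viewer.get_calibration(n); f=240/np.tan(np.radians(c['fovy'])/2); return c,f,np.array(c['view'])
E
python3 - <<'E'
from h import *
for n in('side','top'):
    im,d=viewer.camera(n); cv2.imwrite(f'pics/{n}0.png',im[:,:,::-1]); np.savez(f'{n}0.npz',im=im,d=d)
    c,f,V=cal(n); print(n,{k:v for k,v in c.items() if k!='view'},f); print(np.round(V,4)); print((d==0).mean(),np.median(d))
print(monitor.get_obs())
E
```

```text
pics
side {'fovy': 54.31097819273526, 'cx': 324.93091196073794, 'cy': 245.49125496498272} 467.8831975938212
[[ 0.8571 -0.5148  0.0185 -0.4537]
 [ 0.3459  0.6018  0.7198 -0.1756]
 [-0.3817 -0.6106  0.6939 -1.3899]
 [ 0.      0.      0.      1.    ]]
0.004013671875 1.7353153
top {'fovy': 51.429765048486644, 'cx': 319.6924800557198, 'cy': 244.138226714931} 498.3518560808269
[[-0.0059 -0.9999  0.0081 -0.101 ]
 [ 0.9982 -0.0054  0.0603 -0.4993]
 [-0.0602  0.0084  0.9981 -1.4179]
 [ 0.      0.      0.      1.    ]]
0.00412109375 1.449654
{'clock': 0.1, 'joint_pos': array([1.18599452e+00, 2.41350249e-01, 3.85320683e-03, 1.33521704e+00,
       3.37539874e-05, 1.57079763e+00]), 'joint_vel': array([ 0.00187328, -0.00159427,  0.00381224, -0.00110288,  0.00014815,
        0.00112036]), 'tau': array([ 1.06988487e-04, -3.73137188e+01,  2.53011060e+01,  1.08537849e-02,
        3.09170605e-05, -7.77519318e-06]), 'eef_pos': array([0.18744286, 0.46286142, 0.20479355]), 'tool_rot': array([ 1.91216615e-01,  9.81547394e-01, -9.37959178e-04, -1.99918100e-04]), 'ft_force': array([ 0.16367062, -0.00177033, -1.61439514]), 'ft_torque': array([0.02549678, 0.05844202, 0.03388902]), 'grasp_force': 0.0, 'grip_width': 0.08528308574919749}
```

View pics/side0.png

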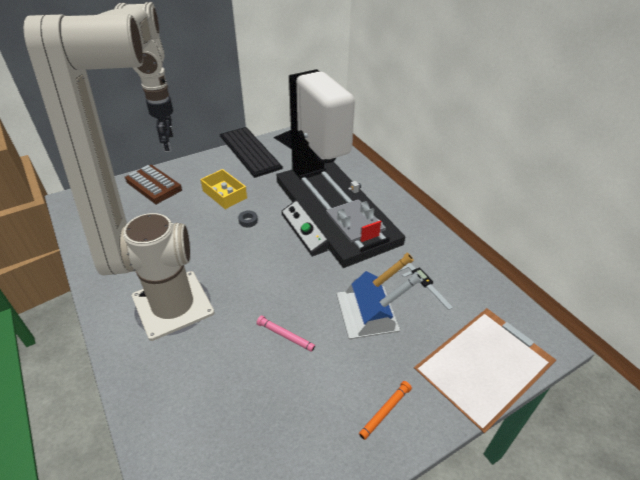

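View pics/top0.png

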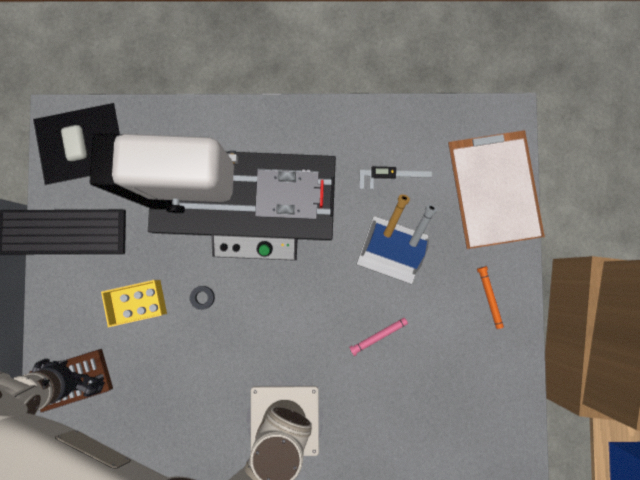

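The steel spindle is at side (400,290) and top (423,226). These could be mistaken for it: brass at side (393,270) / top (397,216), pink at side (285,333), orange at side (386,410), and the caliper at top (400,173). I choose the grey one in the rack nearest the clipboard and check it in a crop.

```bash
cat >> h.py <<'E'
def pts(n,d):
    c,f,V=cal(n); v,u=np.mgrid[0:480,0:640]
    P=np.stack([(u-c['cx'])/f*d,-(v-c['cy'])/f*d,-d,np.ones_like(d)],-1)
    return (P@np.linalg.inv(V).T)[...,:3]
def ray(n,u,v):
    c,f,V=cal(n); R=V[:3,:3]; r=R.T@np.array([(u-c['cx'])/f,-(v-c['cy'])/f,-1]); return -R.T@V[:3,3],r
def proj(n,p):
    c,f,V=cal(n); q=V[:3,:3]@p+V[:3,3]; return np.array([c['cx']+f*q[0]/-q[2],c['cy']-f*q[1]/-q[2]])
def tri(a,b):
    (o1,r1),(o2,r2)=ray('side',*a),ray('top',*b)
    s=np.linalg.lstsq(np.c_[r1,-r2],o2-o1,rcond=None)[0]; p,q=o1+s[0]*r1,o2+s[1]*r2
    return (p+q)/2,np.linalg.norm(p-q)
E
python3 - <<'E'
from h import *
S=np.load('side0.npz')['im'];T=np.load('top0.npz')['im']
r=lambda i,s:cv2.resize(i[:,:,::-1],None,fx=s,fy=s,interpolation=cv2.INTER_CUBIC)
a=r(S[245:345,330:430],4);b=r(T[180:280,350:450],4)
cv2.imwrite('pics/crop1.png',np.hstack([a,b]))
a=r(S[180:255,325:400],5.3334);b=r(T[155:230,250:325+10][:, :75],5.3334)
cv2.imwrite('pics/crop2.png',np.hstack([a,b]))
for n,I in(('side',S),('top',T)):
    P=pts(n,np.load(n+'0.npz')['d'])
    print(n,'table z',np.median(P[330:350,400:420,2]) if n=='side' else np.median(P[330:350,420:440,2]))
    H=cv2.cvtColor(I,cv2.COLOR_RGB2HSV)
    for k,m in dict(green=cv2.inRange(H,(50,120,50),(80,255,255)),red=cv2.inRange(H,(0,180,120),(4,255,255))|cv2.inRange(H,(176,180,120),(180,255,255))).items():
        nn,L,st,ce=cv2.connectedComponentsWithStats(m)
        for i in range(1,nn):
            if st[i,4]>40: q=P[L==i]; q=q[q[:,2]<.3]; print(k,st[i],ce[i].round(1),np.median(q,0).round(4),q.min(0).round(3),q.max(0).round(3))
E
```

```text
side table z 0.0006150164290752436
green [301 223  10   9  58] [305.6 227.1] [0.4816 0.0472 0.0575] [0.467 0.036 0.044] [0.499 0.063 0.068]
green [   0  292   37  188 4282] [ 12.7 398.6] [-0.591   0.2804 -0.4904] [-0.656 -0.038 -0.748] [-0.557  0.8   -0.402]
red [362 221  19  20 244] [370.2 230.7] [ 0.629  -0.1104  0.0987] [ 0.596 -0.119  0.064] [ 0.666 -0.104  0.13 ]
top table z -0.00045804578732711043
green [259 244  11  12 100] [263.9 249.4] [0.483  0.0518 0.0591] [0.467 0.038 0.047] [0.498 0.066 0.067]
red [320 181   3  25  47] [321.4 193.7] [ 0.6266 -0.1073  0.1249] [ 0.596 -0.11   0.115] [ 0.662 -0.104  0.132]
```

View pics/crop1.png

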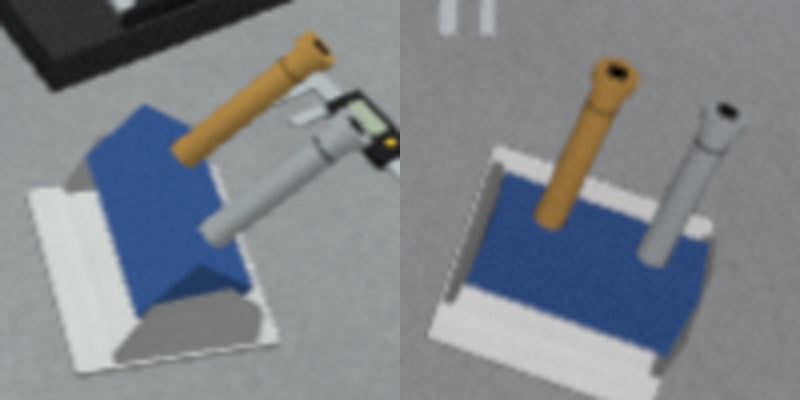

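View pics/crop2.png

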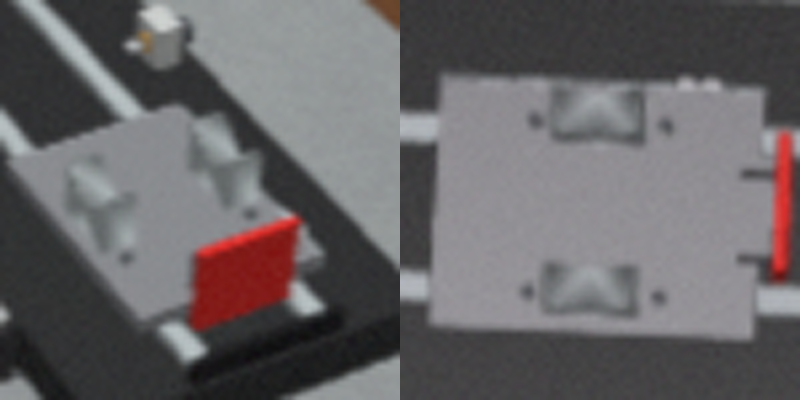

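The left crop shows the steel spindle running from mouth (384,304) to flange (419,275) in side, and from (414,244) to (432,207) in top. The right crop shows V-blocks at top (287,177) and (286,209), with the red plate at (321,194).

```bash
cat > m.py <<'E'
from h import *
Z={n:np.load(n+'0.npz') for n in('side','top')}
P={n:pts(n,Z[n]['d']) for n in Z}
# spindle
foot,e1=tri((383.7,303.7),(413.7,243.7)); top,e2=tri((418.7,275.5),(431.7,207.5))
print('tri',foot,e1,top,e2)
a=(top-foot)/np.linalg.norm(top-foot); print('lean',np.degrees(np.arccos(a[2])))
for it in range(3):
    pl=[];
    for n in Z:
        w=P[n]-foot; t=w@a; r=np.linalg.norm(w-t[...,None]*a,axis=-1)
        m=(t>.012)&(t<np.linalg.norm(top-foot)-.02)&(r<.02)&(P[n][...,2]>.06)
        v,u=np.nonzero(m); 
        l=cv2.fitLine(np.c_[u,v].astype(np.float32),cv2.DIST_HUBER,0,.01,.01).ravel()
        o,r1=ray(n,l[2],l[3]); _,r2=ray(n,l[2]+20*l[0],l[3]+20*l[1]); N=np.cross(r1,r2); N/=np.linalg.norm(N); pl.append((N,N@o)); 
    d=np.cross(pl[0][0],pl[1][0]); d/=np.linalg.norm(d); d*=np.sign(d[2])
    A=np.array([pl[0][0],pl[1][0],d]); c=np.linalg.solve(A,[pl[0][1],pl[1][1],d@foot])
    a,foot=d,c; print(it,m.sum(),'axis',a.round(4),'lean',np.degrees(np.arccos(a[2])).round(1),'pt',c.round(4))
Q=[]
for n in Z:
    w=P[n]-foot; t=w@a; r=np.linalg.norm(w-t[...,None]*a,axis=-1); m=(r<.022)&(t>-.03)&(P[n][...,2]>.1)
    print(n,'max t',np.sort(t[m])[-8:].round(4)); 
    mm=(r<.02)&(t>.02)&(t<.09); print('r median',np.median(r[mm]), 'mean perp',np.mean((w-t[...,None]*a)[mm],0).round(4))
# carriage
for n in Z:
    p=P[n].reshape(-1,3); b=(p[:,0]>.52)&(p[:,0]<.76)&(p[:,1]>-.105)&(p[:,1]<.1)
    q=p[b&(p[:,2]>.05)&(p[:,2]<.15)]; h,e=np.histogram(q[:,2],50,(.05,.15)); print(n,'zhist',dict(zip((e[:-1]*1000).round(),h)))
E
python3 m.py
```

```text
tri [ 0.49680109 -0.36278117  0.08360156] 0.00570803944951479 [ 0.58200574 -0.39053344  0.17937195] 0.001632079344745347
lean 43.09681875430545
0 251 axis [ 0.6323 -0.2424  0.7358] lean 42.6 pt [ 0.4996 -0.3592  0.0824]
1 250 axis [ 0.6399 -0.2414  0.7296] lean 43.1 pt [ 0.4992 -0.3593  0.0827]
2 251 axis [ 0.6359 -0.2409  0.7332] lean 42.8 pt [ 0.4993 -0.3594  0.0826]
side max t [0.1293 0.1294 0.1295 0.1298 0.1301 0.1304 0.1304 0.1306]
r median 0.01010089672749287 mean perp [-0.0055 -0.003   0.0038]
top max t [0.1287 0.1287 0.1288 0.1288 0.129  0.1294 0.1294 0.1315]
r median 0.010496620962653969 mean perp [-0.0047  0.0033  0.0052]
side zhist {np.float64(50.0): np.int64(256), np.float64(52.0): np.int64(383), np.float64(54.0): np.int64(246), np.float64(56.0): np.int64(91), np.float64(58.0): np.int64(16), np.float64(60.0): np.int64(17), np.float64(62.0): np.int64(21), np.float64(64.0): np.int64(13), np.float64(66.0): np.int64(20), np.float64(68.0): np.int64(25), np.float64(70.0): np.int64(59), np.float64(72.0): np.int64(161), np.float64(74.0): np.int64(241), np.float64(76.0): np.int64(
[... 2091 characters left out ...]
4(106.0): np.int64(26), np.float64(108.0): np.int64(43), np.float64(110.0): np.int64(30), np.float64(112.0): np.int64(33), np.float64(114.0): np.int64(18), np.float64(116.0): np.int64(13), np.float64(118.0): np.int64(2), np.float64(120.0): np.int64(7), np.float64(122.0): np.int64(6), np.float64(124.0): np.int64(5), np.float64(126.0): np.int64(5), np.float64(128.0): np.int64(0), np.float64(130.0): np.int64(0), np.float64(132.0): np.int64(0), np.float64(134.0): np.int64(0), np.float64(136.0): np.int64(0), np.float64(138.0): np.int64(0), np.float64(140.0): np.int64(0), np.float64(142.0): np.int64(0), np.float64(144.0): np.int64(0), np.float64(146.0): np.int64(0), np.float64(148.0): np.int64(0)}
```

```bash
cat > m2.py <<'E'
from h import *
import sys
tag=sys.argv[1] if len(sys.argv)>1 else '0'
Z={n:np.load(n+tag+'.npz') for n in('side','top')}
P={n:pts(n,Z[n]['d']) for n in Z}
print('button',tri((305.6,227.1),(263.9,249.4)),'plate',tri((370.2,230.7),(321.4,193.7)))
p=P['top']; b=(p[...,0]>.52)&(p[...,0]<.76)&(p[...,1]>-.103)&(p[...,1]<.12)
dk=b&(p[...,2]>.063)&(p[...,2]<.13)
nn,L,st,ce=cv2.connectedComponentsWithStats(dk.astype(np.uint8)); i=1+np.argmax(st[1:,4]); m=(L==i)
# deck by rays on plane z
cs=max(cv2.findContours(m.astype(np.uint8),0,1)[0],key=cv2.contourArea)[:,0]
def onz(u,v,z,n='top'):
    o,r=ray(n,u,v); return (o+r*(z-o[2])/r[2])[:2]
zd=np.median(p[m][:,2]); print('deck z',zd)
xy=np.array([onz(u,v,zd) for u,v in cs],np.float32)
print('deck rect',cv2.minAreaRect(xy))
# base: dark pixels
I=cv2.cvtColor(Z['top']['im'],cv2.COLOR_RGB2HSV)
# V blocks, both cams
for n in Z:
    q=P[n]; mm=(q[...,2]>.088)&(q[...,2]<.12)&(q[...,0]>.55)&(q[...,0]<.72)&(q[...,1]>-.09)&(q[...,1]<.09)
    nn,L,st,ce=cv2.connectedComponentsWithStats(mm.astype(np.uint8))
    for i in range(1,nn):
        if st[i,4]>30:
            w=q[L==i]; print(n,ce[i].round(1),st[i],'min',np.percentile(w,3,axis=0).round(4),'max',np.percentile(w,97,axis=0).round(4),'mid',((np.percentile(w,3,axis=0)+np.percentile(w,97,axis=0))/2).round(4))
# red plate line in top, at z .1245
H=I; r=cv2.inRange(H,(0,150,100),(6,255,255))|cv2.inRange(H,(174,150,100),(180,255,255)); r[:, :300]=0; r[:,340:]=0
v,u=np.nonzero(r); xy=np.array([onz(a,c,.1245) for a,c in zip(u,v)],np.float32); l=cv2.fitLine(xy,cv2.DIST_HUBER,0,.01,.01).ravel(); print('red line',l,'rect',cv2.minAreaRect(xy))
# rails / base edges: dark mask rect at z=.052
dm=cv2.inRange(Z['top']['im'],(0,0,0),(75,75,75)); dm[:140]=0;dm[245:]=0;dm[:,:240]=0;dm[:,345:]=0
v,u=np.nonzero(dm)
for nm,f in(('far',lambda c:v[u==c].min()),('near',lambda c:v[u==c].max())):
    xs=[c for c in range(245,330) if (u==c).any()]; xy=np.array([onz(c,f(c),.052) for c in xs],np.float32); l=cv2.fitLine(xy,cv2.DIST_HUBER,0,.01,.01).ravel(); print(nm,l, 'yaw',np.degrees(np.arctan2(-l[0],l[1])))
E
python3 m2.py
```

```text
button (array([0.48309068, 0.05218104, 0.05384599]), np.float64(0.0013721134995944434)) plate (array([ 0.63142083, -0.10846786,  0.09700175]), np.float64(0.0005286831429630345))
deck z 0.07474038732837163
deck rect ((0.6362975835800171, -0.015085272490978241), (0.17646053433418274, 0.13617897033691406), 87.4122314453125)
side [365.9 208.5] [360 201  14  16 126] min [ 0.6669 -0.0386  0.0907] max [0.6917 0.0117 0.1159] mid [ 0.6793 -0.0134  0.1033]
side [342.7 216.6] [337 209  13  17 132] min [ 0.5789 -0.0347  0.0895] max [0.5993 0.0142 0.1152] mid [ 0.5891 -0.0103  0.1024]
top [286.6 176.4] [278 171  18  11 168] min [ 0.6676 -0.0373  0.0914] max [0.6901 0.0085 0.1164] mid [ 0.6788 -0.0144  0.1039]
top [284.7 209. ] [276 204  19  10 162] min [ 0.5784 -0.0318  0.0918] max [0.5997 0.014  0.1166] mid [ 0.5891 -0.0089  0.1042]
red line [ 0.9987452  -0.05008071  0.6267763  -0.10822298] rect ((0.6277781128883362, -0.10853073000907898), (0.008027331903576851, 0.07276689261198044), 89.63968658447266)
far [ 0.04538177  0.99896973  0.75219476 -0.00509239] yaw -2.6010768
near [ 0.06120069  0.9981255   0.51707125 -0.00526702] yaw -3.5087337
```

```bash
cat >> h.py <<'E'
from scipy.spatial.transform import Rotation as Ro
def frame(y,z):
    z=z/np.linalg.norm(z); y=y-(y@z)*z; y=y/np.linalg.norm(y); return np.c_[np.cross(y,z),y,z]
def delta(Rg,pg,R0=None,p0=None):
    o=monitor.get_obs(); 
    R0=Ro.from_quat(o['tool_rot']).as_matrix() if R0 is None else R0; p0=o['eef_pos'] if p0 is None else p0
    d=R0.T@(np.array(pg)-p0)*100; w=Ro.from_matrix(R0.T@Rg).as_rotvec()
    print('d cm',d.round(2),'w',w.round(4),'rows>=',np.ceil(max(np.linalg.norm(d)/5,np.degrees(np.linalg.norm(w))/8.59)),'clock',o['clock'],'width',round(o['grip_width'],4),'F',o['ft_force'].round(1))
a=np.array([.636,-.241,.733]); a/=np.linalg.norm(a); mid=np.array([.5816,-.3906,.1776])-.09*a
hh=np.array([a[0],a[1],0]); hh/=np.linalg.norm(hh); zg=hh*a[2]+np.array([0,0,-np.hypot(a[0],a[1])])
Rg=frame(np.array([-hh[1],hh[0],0]),zg)
seat=np.array([.634,-.0118,.110]); yaw=-.0506
my=np.array([-np.sin(yaw),np.cos(yaw),0]); mx=np.array([np.cos(yaw),np.sin(yaw),0])
E
python3 - <<'E'
from h import *
print(mid,Rg); tcp=mid+.019*zg; pre=tcp-.11*zg; print(pre)
delta(Rg,pre); delta(Rg,pre+[0,0,.1])
E
```

```text
[ 0.52435616 -0.36890855  0.11162558] [[-6.36042616e-01  3.54343952e-01  6.85485342e-01]
 [ 2.41016149e-01  9.35115161e-01 -2.59751521e-01]
 [-7.33049116e-01  1.88786683e-17 -6.80175708e-01]]
[ 0.461977   -0.34527116  0.17352157]
d cm [-55.78 -64.59   3.25] w [-0.0111 -0.8228 -0.0205] rows>= 18.0 clock 0.1 width 0.0853 F [ 0.2 -0.  -1.6]
d cm [-55.78 -64.61  -6.75] w [-0.0111 -0.8228 -0.0205] rows>= 18.0 clock 0.1 width 0.0853 F [ 0.2 -0.  -1.6]
```

{"fn": "arm_command", "kwargs": {
  "increments": [
    {"dz": -5, "grip": 5},
    {"dx": -5.6, "dy": -6.5, "dz": -8, "grip": 5},
    {"dx": -56, "dy": -64.5, "dz": -8, "grip": 5},
    {"dx": -56, "dy": -64.5, "dz": -8, "grip": 5},
    {"dx": -56, "dy": -64.5, "dz": -8, "grip": 5},
    {"dx": -56, "dy": -64.5, "dz": -8, "grip": 5},
    {"dx": -56, "dy": -64.5, "dz": -8, "grip": 5},
    {"dx": -56, "dy": -64.5, "dz": -8, "grip": 5},
    {"dx": -56, "dy": -64.5, "dz": -8, "grip": 5},
    {"dx": -56, "dy": -64.5, "dz": -8, "grip": 5}
  ]
}}

```text
validation failed for argument at $.in...
```

```bash
python3 - <<'E'
from h import *
pre=mid-.091*zg; delta(Rg,pre+[0,0,.03]); o=monitor.get_obs();print(o['eef_pos'],o['joint_pos'].round(2),Ro.from_quat(o['tool_rot']).as_matrix().round(3))
E
```

```text
d cm [-55.78 -64.6    0.25] w [-0.0111 -0.8228 -0.0205] rows>= 18.0 clock 0.1 width 0.0853 F [ 0.2 -0.  -1.6]
[0.18744286 0.46286142 0.20479355] [1.19 0.24 0.   1.34 0.   1.57] [[-0.927  0.375 -0.001]
 [ 0.375  0.927 -0.002]
 [ 0.    -0.002 -1.   ]]
```

{"fn": "arm_command", "kwargs": {
  "increments": [
    {"dx": 0, "dy": 0, "dz": -4, "wx": 0, "wy": 0, "wz": 0, "grip": 5},
    {"dx": -3, "dy": -3.5, "dz": -8, "wx": 0, "wy": 0, "wz": 0, "grip": 5},
    {"dx": -6, "dy": -7, "dz": -8, "wx": 0, "wy": 0, "wz": 0, "grip": 5}
  ]
}}

```text
clock: 0.4
eef_pos: [0.2163, 0.3824, 0.2877]
tool_rot: [0.19, 0.982, 0.003, 0.001]
ft_force: [0.5, -0.9, 0.2]
grip_width: 0.0499
grasp_force: 0.0
```

{"fn": "arm_command", "kwargs": {
  "increments": [
    {"dx": -3.3, "dy": -3.8, "dz": 0, "wx": 0, "wy": 0, "wz": 0, "grip": 5},
    {"dx": -6.6, "dy": -7.6, "dz": 0, "wx": 0, "wy": 0, "wz": 0, "grip": 5},
    {"dx": -10, "dy": -11.5, "dz": 0, "wx": 0, "wy": 0, "wz": 0, "grip": 5},
    {"dx": -13.3, "dy": -15.4, "dz": 0, "wx": 0, "wy": 0, "wz": 0, "grip": 5},
    {"dx": -16.6, "dy": -19.2, "dz": 0, "wx": 0, "wy": 0, "wz": 0, "grip": 5},
    {"dx": -20, "dy": -23, "dz": 0, "wx": 0, "wy": 0, "wz": 0, "grip": 5},
    {"dx": -23.3, "dy": -27, "dz": 0, "wx": 0, "wy": 0, "wz": 0, "grip": 5},
    {"dx": -26.6, "dy": -31, "dz": 0, "wx": 0, "wy": 0, "wz": 0, "grip": 5},
    {"dx": -30, "dy": -35, "dz": 0, "wx": 0, "wy": 0, "wz": 0, "grip": 5},
    {"dx": -30, "dy": -35, "dz": 0, "wx": 0, "wy": 0, "wz": 0, "grip": 5}
  ]
}}

```text
clock: 1.4
eef_pos: [0.3627, -0.0606, 0.2844]
tool_rot: [0.195, 0.981, -0.001, -0.0]
ft_force: [-0.3, 0.5, -0.2]
grip_width: 0.0499
grasp_force: 0.0
```

```bash
python3 - <<'E'
from h import *
pre=mid-.091*zg; delta(Rg,pre+[0,0,.03]); o=monitor.get_obs();print(o['eef_pos'],o['joint_pos'].round(2))
E
```

```text
d cm [-20.06 -22.5    8.12] w [-0.0136 -0.8227 -0.0279] rows>= 7.0 clock 1.4 width 0.0499 F [-0.3  0.5 -0.2]
[ 0.36266659 -0.06055319  0.28444574] [-0.16 -0.05 -0.11  1.5  -0.    0.23]
```

{"fn": "arm_command", "kwargs": {
  "increments": [
    {"dx": -4, "dy": -4.5, "dz": 0, "wx": 0, "wy": -0.1, "wz": 0, "grip": 5},
    {"dx": -8, "dy": -9, "dz": 0, "wx": 0, "wy": -0.2, "wz": -0.01, "grip": 5},
    {"dx": -12, "dy": -13.5, "dz": 1, "wx": 0, "wy": -0.3, "wz": -0.01, "grip": 5},
    {"dx": -16, "dy": -18, "dz": 2, "wx": -0.01, "wy": -0.42, "wz": -0.02, "grip": 5},
    {"dx": -20.1, "dy": -22.5, "dz": 3, "wx": -0.014, "wy": -0.54, "wz": -0.028, "grip": 5},
    {"dx": -20.1, "dy": -22.5, "dz": 4.5, "wx": -0.014, "wy": -0.66, "wz": -0.028, "grip": 5},
    {"dx": -20.1, "dy": -22.5, "dz": 6, "wx": -0.014, "wy": -0.77, "wz": -0.028, "grip": 5},
    {"dx": -20.1, "dy": -22.5, "dz": 8.1, "wx": -0.014, "wy": -0.823, "wz": -0.028, "grip": 5},
    {"dx": -20.1, "dy": -22.5, "dz": 8.1, "wx": -0.014, "wy": -0.823, "wz": -0.028, "grip": 5},
    {"dx": -20.1, "dy": -22.5, "dz": 8.1, "wx": -0.014, "wy": -0.823, "wz": -0.028, "grip": 5}
  ]
}}

```text
clock: 2.4
eef_pos: [0.4638, -0.3394, 0.2032]
tool_rot: [0.162, 0.903, -0.069, 0.393]
ft_force: [0.8, -0.3, 0.8]
grip_width: 0.0501
grasp_force: 0.0
```

```bash
python3 - <<'E'
from h import *
delta(Rg,mid-.091*zg);delta(Rg,mid+.019*zg); o=monitor.get_obs();print(o['eef_pos'],o['joint_pos'].round(2))
E
```

```text
d cm [ 2.15 -0.62  2.05] w [ 0.0084 -0.0031  0.0035] rows>= 1.0 clock 2.4 width 0.0501 F [ 0.8 -0.3  0.8]
d cm [ 2.12 -0.72 13.05] w [ 0.0084 -0.0031  0.0035] rows>= 3.0 clock 2.4 width 0.0501 F [ 0.8 -0.3  0.8]
[ 0.46384016 -0.3394014   0.2032428 ] [-0.82 -0.07 -0.73  0.16  0.34 -0.33]
```

{"fn": "arm_command", "kwargs": {
  "increments": [
    {"dx": 2.1, "dy": -0.7, "dz": 2, "wx": 0.008, "wy": -0.003, "wz": 0.003, "grip": 5},
    {"dx": 2.1, "dy": -0.7, "dz": 4, "wx": 0.008, "wy": -0.003, "wz": 0.003, "grip": 5},
    {"dx": 2.1, "dy": -0.7, "dz": 6, "wx": 0.008, "wy": -0.003, "wz": 0.003, "grip": 5},
    {"dx": 2.1, "dy": -0.7, "dz": 8, "wx": 0.008, "wy": -0.003, "wz": 0.003, "grip": 5},
    {"dx": 2.1, "dy": -0.7, "dz": 8, "wx": 0.008, "wy": -0.003, "wz": 0.003, "grip": 5}
  ]
}}

```text
clock: 2.9
eef_pos: [0.5079, -0.3642, 0.1373]
tool_rot: [0.163, 0.9, -0.074, 0.397]
ft_force: [0.3, 0.9, 0.4]
grip_width: 0.0499
grasp_force: 0.0
```

```bash
python3 - <<'E'
from h import *
delta(Rg,mid+.019*zg)
S=viewer.camera('side')[0];T=viewer.camera('top')[0]
r=lambda i:cv2.resize(i[:,:,::-1],None,fx=4,fy=4,interpolation=cv2.INTER_CUBIC)
cv2.imwrite('pics/g1.png',np.hstack([r(S[225:325,340:440]),r(T[180:280,370:470])]))
E
```

```text
d cm [0.76 0.15 4.89] w [-0.0005  0.0075  0.0046] rows>= 1.0 clock 2.9 width 0.0499 F [0.3 0.9 0.4]
```

View pics/g1.png

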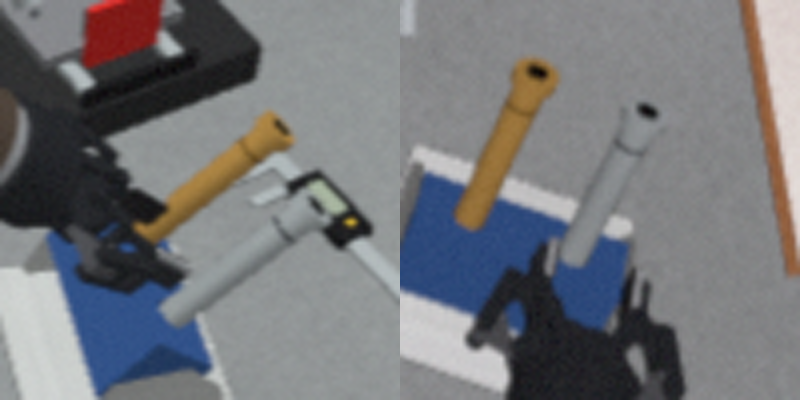

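Left crop: gripper above the rack, and the brass spindle is untouched. Right crop: the fingers at about (550,255) and (635,290) straddle the shaft, slightly to the right of it, mostly from parallax. Moving in.

{"fn": "arm_command", "kwargs": {
  "increments": [
    {"dx": 0.7, "dy": 0.15, "dz": 1.2, "wx": 0, "wy": 0.007, "wz": 0.004, "grip": 5},
    {"dx": 0.7, "dy": 0.15, "dz": 2.4, "wx": 0, "wy": 0.007, "wz": 0.004, "grip": 5},
    {"dx": 0.7, "dy": 0.15, "dz": 3.6, "wx": 0, "wy": 0.007, "wz": 0.004, "grip": 5},
    {"dx": 0.7, "dy": 0.15, "dz": 4.9, "wx": 0, "wy": 0.007, "wz": 0.004, "grip": 5},
    {"dx": 0.7, "dy": 0.15, "dz": 4.9, "wx": 0, "wy": 0.007, "wz": 0.004, "grip": 5},
    {"dx": 0.7, "dy": 0.15, "dz": 4.9, "wx": 0, "wy": 0.007, "wz": 0.004, "grip": 5}
  ]
}}

```text
clock: 3.6
eef_pos: [0.5337, -0.3724, 0.0975]
tool_rot: [0.166, 0.902, -0.072, 0.392]
ft_force: [1.1, 0.3, 0.3]
grip_width: 0.0496
grasp_force: 0.0
```

```bash
python3 - <<'E'
from h import *
delta(Rg,mid+.019*zg)
S=viewer.camera('side')[0];T=viewer.camera('top')[0]
o=monitor.get_obs();R=Ro.from_quat(o['tool_rot']).as_matrix();p=o['eef_pos']
I={'side':S.copy(),'top':T.copy()}
sub=[]
for n,x0,y0 in(('side',345,235),('top',380,180)):
    c=cv2.resize(I[n][y0:y0+100,x0:x0+100,::-1],None,fx=4,fy=4,interpolation=cv2.INTER_CUBIC)
    for q,col in((p,(0,0,255)),(p-.019*R[:,2],(0,255,0))):
        u,v=proj(n,q); cv2.circle(c,(int((u-x0+.5)*4),int((v-y0+.5)*4)),3,col,-1)
    sub.append(c)
cv2.imwrite('pics/g2.png',np.hstack(sub))
E
```

```text
d cm [-0.36  0.    0.21] w [-0.0014 -0.0019 -0.0021] rows>= 1.0 clock 3.6 width 0.0496 F [1.1 0.3 0.3]
```

View pics/g2.png

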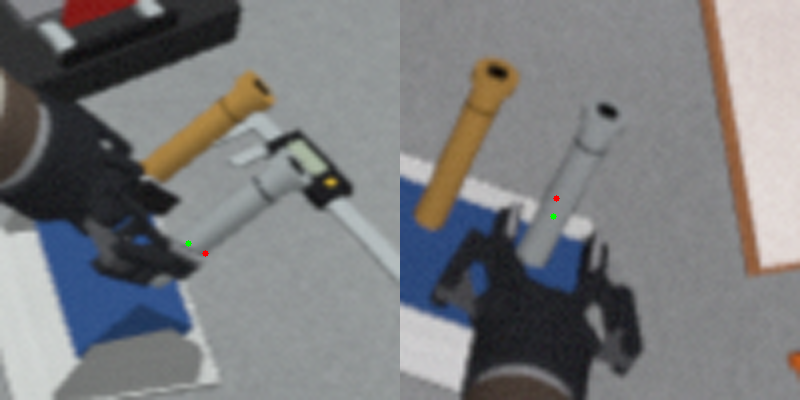

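Right crop: the fingertips at (510,210) and (597,240) straddle the shaft, and the grasp point (green) is on the axis at mid-shaft. Closing.

{"fn": "arm_command", "kwargs": {
  "increments": [
    {"dx": -0.3, "dy": 0, "dz": 0.2, "wx": 0, "wy": 0, "wz": 0, "grip": 4},
    {"dx": -0.3, "dy": 0, "dz": 0.2, "wx": 0, "wy": 0, "wz": 0, "grip": 3},
    {"dx": -0.3, "dy": 0, "dz": 0.2, "wx": 0, "wy": 0, "wz": 0, "grip": 1.5},
    {"dx": -0.3, "dy": 0, "dz": 0.2, "wx": 0, "wy": 0, "wz": 0, "grip": 1.5},
    {"dx": -0.3, "dy": 0, "dz": 0.2, "wx": 0, "wy": 0, "wz": 0, "grip": 1.5},
    {"dx": -0.3, "dy": 0, "dz": 0.2, "wx": 0, "wy": 0, "wz": 0, "grip": 1.5}
  ]
}}

```text
clock: 4.3
eef_pos: [0.5364, -0.3732, 0.0968]
tool_rot: [0.167, 0.902, -0.072, 0.392]
ft_force: [-0.0, 1.7, 1.5]
grip_width: 0.015
grasp_force: 0.8
```

```bash
python3 - <<'E'
from h import *
S=viewer.camera('side')[0];T=viewer.camera('top')[0]
o=monitor.get_obs();R=Ro.from_quat(o['tool_rot']).as_matrix();p=o['eef_pos'];print(o['grip_width'],o['grasp_force'])
sub=[]
for n,I,x0,y0 in(('side',S,345,235),('top',T,380,180)):
    c=cv2.resize(I[y0:y0+100,x0:x0+100,::-1],None,fx=4,fy=4,interpolation=cv2.INTER_CUBIC)
    for q,col in((p,(0,0,255)),(p-.019*R[:,2],(0,255,0))):
        u,v=proj(n,q); cv2.circle(c,(int((u-x0+.5)*4),int((v-y0+.5)*4)),3,col,-1)
    sub.append(c)
cv2.imwrite('pics/g3.png',np.hstack(sub))
E
```

```text
0.014571837411743364 0.8325610309839249
```

View pics/g3.png

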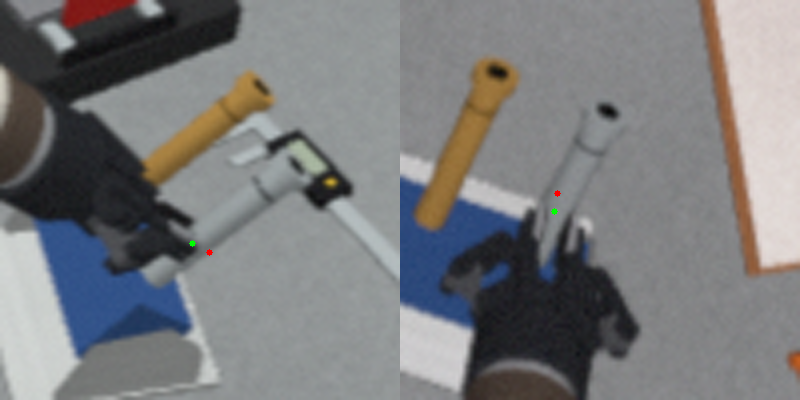

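Left crop: the closed tips at about (195,245) only reach the near face of the shaft. The projected TCP (209,252) lies further on, so the fingers closed short of the shaft on its upper side. Next I open and measure the true fingertip reach from depth.

{"fn": "arm_command", "kwargs": {
  "increments": [
    {"dx": 0, "dy": 0, "dz": 0, "wx": 0, "wy": 0, "wz": 0, "grip": 3},
    {"dx": 0, "dy": 0, "dz": 0, "wx": 0, "wy": 0, "wz": 0, "grip": 5},
    {"dx": 0, "dy": 0, "dz": 0, "wx": 0, "wy": 0, "wz": 0, "grip": 5},
    {"dx": 0, "dy": 0, "dz": 0, "wx": 0, "wy": 0, "wz": 0, "grip": 5},
    {"dx": 0, "dy": 0, "dz": 0, "wx": 0, "wy": 0, "wz": 0, "grip": 5}
  ]
}}

```text
clock: 4.9
eef_pos: [0.5362, -0.3732, 0.0965]
tool_rot: [0.167, 0.902, -0.072, 0.392]
ft_force: [-0.3, -0.1, -1.0]
grip_width: 0.0497
grasp_force: 0.0
```

```bash
cat > tip.py <<'E'
from h import *
o=monitor.get_obs();R=Ro.from_quat(o['tool_rot']).as_matrix();p=o['eef_pos'];print(p,o['grip_width'],o['joint_pos'].round(4))
for n in('side','top'):
    im,d=viewer.camera(n); np.savez(n+'1.npz',im=im,d=d); Q=(pts(n,d)-p)@R
    dark=im.max(-1)<110
    for s in(1,-1):
        m=(Q[...,1]*s>.018)&(Q[...,1]*s<.06)&(abs(Q[...,0])<.025)&(Q[...,2]>-.12)&(Q[...,2]<.01)&(d>0)
        q=Q[m]; q=q[np.argsort(q[:,2])]; print(n,s,m.sum(),q[-12::2].round(3).tolist())
    m=(abs(Q[...,1])<.016)&(abs(Q[...,0])<.1)&(Q[...,2]>-.045)&(Q[...,2]<.03)&~dark; q=Q[m]; print('shaft',np.percentile(q,[5,50,95],axis=0).round(4).tolist())
E
python3 tip.py
```

```text
[ 0.53617731 -0.37322757  0.09648969] 0.04965603067933264 [-0.7456  0.2692 -0.7213 -0.2012  0.2755 -0.2658]
side 1 161 [[-0.011, 0.029, -0.036], [0.002, 0.025, -0.035], [0.009, 0.027, -0.034], [-0.005, 0.028, -0.033], [-0.01, 0.025, -0.031], [0.002, 0.027, -0.03]]
side -1 210 [[-0.002, -0.039, -0.042], [0.001, -0.036, -0.041], [-0.009, -0.032, -0.038], [-0.007, -0.037, -0.038], [-0.012, -0.029, -0.036], [-0.01, -0.03, -0.034]]
shaft [[-0.0913, -0.0131, -0.0442], [-0.0366, -0.0053, -0.0269], [0.0861, 0.0071, -0.0073]]
top 1 220 [[-0.008, 0.037, -0.043], [-0.004, 0.036, -0.042], [-0.005, 0.031, -0.04], [-0.006, 0.034, -0.039], [-0.006, 0.032, -0.037], [-0.008, 0.024, -0.035]]
top -1 223 [[-0.01, -0.032, -0.04], [0.002, -0.026, -0.039], [-0.011, -0.031, -0.037], [-0.009, -0.029, -0.036], [0.01, -0.026, -0.035], [0.004, -0.026, -0.032]]
shaft [[-0.0905, -0.0107, -0.0327], [-0.0291, 0.0013, -0.0274], [0.0399, 0.0106, -0.0107]]
```

```bash
python3 - <<'E'
from h import *
R=Ro.from_quat([1.91216615e-01,9.81547394e-01,-9.37959178e-04,-1.99918100e-04]).as_matrix();p=np.array([0.18744286,0.46286142,0.20479355])
for n in('side','top'):
    z=np.load(n+'0.npz');d=z['d']; Q=(pts(n,d)-p)@R
    for s in(1,-1):
        m=(Q[...,1]*s>.03)&(Q[...,1]*s<.07)&(abs(Q[...,0])<.03)&(Q[...,2]>-.12)&(Q[...,2]<.03)&(d>0)
        q=Q[m]; q=q[np.argsort(q[:,2])]; print(n,s,m.sum(),q[-16::3].round(3).tolist(), 'med',np.median(q,0).round(3) if len(q) else 0)
E
```

```text
side 1 47 [[-0.011, 0.043, -0.053], [-0.011, 0.043, -0.049], [0.003, 0.04, -0.048], [-0.01, 0.043, -0.045], [-0.009, 0.041, -0.043], [0.002, 0.048, -0.039]] med [-0.007  0.042 -0.064]
side -1 133 [[-0.003, -0.059, -0.051], [-0.01, -0.048, -0.047], [-0.004, -0.052, -0.046], [-0.0, -0.051, -0.042], [0.004, -0.048, -0.04], [0.011, -0.041, -0.037]] med [-0.004 -0.053 -0.077]
top 1 126 [[-0.006, 0.04, -0.053], [-0.005, 0.043, -0.051], [-0.003, 0.04, -0.049], [-0.007, 0.041, -0.046], [-0.002, 0.043, -0.038], [-0.003, 0.044, -0.033]] med [-0.009  0.055 -0.089]
top -1 183 [[-0.005, -0.049, -0.057], [-0.01, -0.045, -0.052], [-0.006, -0.05, -0.05], [-0.01, -0.048, -0.048], [-0.005, -0.051, -0.045], [-0.01, -0.05, -0.042]] med [-0.009 -0.047 -0.097]
```

The fingertips sit about 20 mm behind the reported TCP, and the start pictures show the same, so it is a fixed tool offset. I go 2 cm deeper and close.

{"fn": "arm_command", "kwargs": {
  "increments": [
    {"dx": 0, "dy": 0, "dz": 0.7, "wx": 0, "wy": 0, "wz": 0, "grip": 5},
    {"dx": 0, "dy": 0, "dz": 1.4, "wx": 0, "wy": 0, "wz": 0, "grip": 5},
    {"dx": 0, "dy": 0, "dz": 2, "wx": 0, "wy": 0, "wz": 0, "grip": 5},
    {"dx": 0, "dy": 0, "dz": 2, "wx": 0, "wy": 0, "wz": 0, "grip": 5},
    {"dx": 0, "dy": 0, "dz": 2, "wx": 0, "wy": 0, "wz": 0, "grip": 3.5},
    {"dx": 0, "dy": 0, "dz": 2, "wx": 0, "wy": 0, "wz": 0, "grip": 2.5},
    {"dx": 0, "dy": 0, "dz": 2, "wx": 0, "wy": 0, "wz": 0, "grip": 1},
    {"dx": 0, "dy": 0, "dz": 2, "wx": 0, "wy": 0, "wz": 0, "grip": 1},
    {"dx": 0, "dy": 0, "dz": 2, "wx": 0, "wy": 0, "wz": 0, "grip": 1},
    {"dx": 0, "dy": 0, "dz": 2, "wx": 0, "wy": 0, "wz": 0, "grip": 1}
  ]
}}

```text
clock: 6.0
eef_pos: [0.5498, -0.3783, 0.083]
tool_rot: [0.167, 0.902, -0.072, 0.392]
ft_force: [-2.2, 1.5, 1.8]
grip_width: 0.0196
grasp_force: 58.5
```

{"fn": "arm_command", "kwargs": {
  "increments": [
    {"dx": -0.5, "dy": 0, "dz": 0, "wx": 0, "wy": 0, "wz": 0, "grip": 1},
    {"dx": -1, "dy": 0, "dz": 0, "wx": 0, "wy": 0, "wz": 0, "grip": 1},
    {"dx": -1.5, "dy": 0, "dz": 0, "wx": 0, "wy": 0, "wz": 0, "grip": 1},
    {"dx": -2, "dy": 0, "dz": 0, "wx": 0, "wy": 0, "wz": 0, "grip": 1},
    {"dx": -2, "dy": 0, "dz": 0, "wx": 0, "wy": 0, "wz": 0, "grip": 1}
  ]
}}

```text
clock: 6.5
eef_pos: [0.551, -0.3785, 0.0836]
tool_rot: [0.172, 0.907, -0.068, 0.378]
ft_force: [-17.2, 0.6, -13.1]
grip_width: 0.0198
grasp_force: 59.1
```

```bash
python3 - <<'E'
from h import *
S,ds=viewer.camera('side');T,dt=viewer.camera('top')
o=monitor.get_obs();R=Ro.from_quat(o['tool_rot']).as_matrix();p=o['eef_pos'];print(o['grip_width'],o['grasp_force'],o['ft_force'])
sub=[]
for n,I,x0,y0 in(('side',S,345,225),('top',T,380,170)):
    c=cv2.resize(I[y0:y0+100,x0:x0+100,::-1],None,fx=4,fy=4,interpolation=cv2.INTER_CUBIC)
    sub.append(c)
cv2.imwrite('pics/g4.png',np.hstack(sub))
E
```

```text
0.01995652611622374 59.11641776561737 [-17.35297724   1.4633632  -12.08919273]
```

View pics/g4.png

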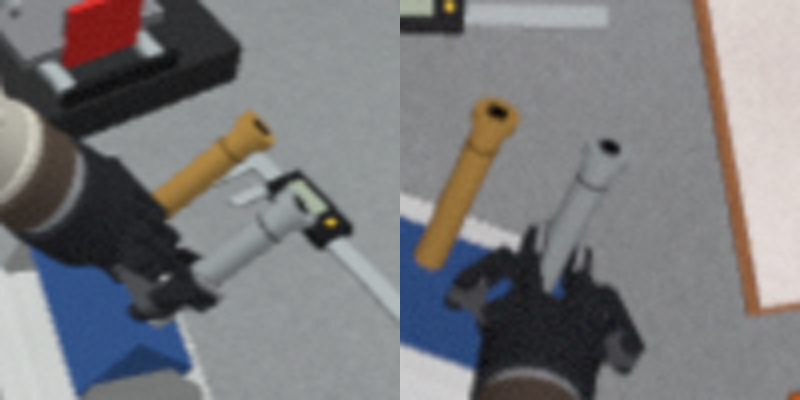

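The spindle has not come out. The TCP barely moved, with about 21 N opposing along the shaft. I check joints and pose before pulling further.

{"fn": "arm_command", "kwargs": {
  "increments": [
    {"dx": 0, "dy": 0, "dz": 0, "wx": 0, "wy": 0, "wz": 0, "grip": 1},
    {"dx": 0, "dy": 0, "dz": 0, "wx": 0, "wy": 0, "wz": 0, "grip": 1}
  ]
}}

```text
clock: 6.8
eef_pos: [0.5511, -0.3786, 0.0837]
tool_rot: [0.172, 0.907, -0.068, 0.379]
ft_force: [-17.3, 1.5, -12.4]
grip_width: 0.0197
grasp_force: 59.1
```

```bash
python3 - <<'E'
from h import *
o=monitor.get_obs();R=Ro.from_quat(o['tool_rot']).as_matrix()
print({k:np.round(v,3) for k,v in o.items()}); print(R.T@o['ft_force'],R.T@o['ft_torque']); delta(Rg,mid+.039*zg)
E
```

```text
{'clock': np.float64(6.8), 'joint_pos': array([-0.725,  0.311, -0.671, -0.168,  0.252, -0.249]), 'joint_vel': array([ 0.002, -0.   ,  0.   ,  0.002,  0.001,  0.001]), 'tau': array([  5.255, -44.491,  33.851, -11.888,   3.358,   0.334]), 'eef_pos': array([ 0.551, -0.379,  0.084]), 'tool_rot': array([ 0.172,  0.907, -0.068,  0.379]), 'ft_force': array([-17.286,   1.495, -12.38 ]), 'ft_torque': array([ 0.805,  4.692, -0.448]), 'grasp_force': np.float64(59.115), 'grip_width': np.float64(0.02)}
[20.48991962 -4.97108156 -3.12371096] [ 1.01210728  4.66073473 -0.34483548]
d cm [-0.11 -0.04 -0.09] w [-0.0032 -0.0331 -0.0114] rows>= 1.0 clock 6.8 width 0.0197 F [-17.3   1.5 -12.4]
```

{"fn": "arm_command", "kwargs": {
  "increments": [
    {"dx": 0.5, "dy": 0, "dz": -0.2, "wx": 0, "wy": -0.04, "wz": 0, "grip": 1},
    {"dx": 0.5, "dy": 0, "dz": -0.3, "wx": 0, "wy": -0.08, "wz": 0, "grip": 1},
    {"dx": 0.3, "dy": 0, "dz": -0.3, "wx": 0, "wy": -0.08, "wz": 0, "grip": 1},
    {"dx": 0, "dy": 0, "dz": -0.3, "wx": 0, "wy": -0.08, "wz": 0, "grip": 1},
    {"dx": 0, "dy": 0, "dz": -0.3, "wx": 0, "wy": -0.08, "wz": 0, "grip": 1}
  ]
}}

```text
clock: 7.3
eef_pos: [0.5586, -0.3814, 0.0967]
tool_rot: [0.165, 0.887, -0.077, 0.424]
ft_force: [-5.7, 1.9, -3.7]
grip_width: 0.0199
grasp_force: 59.1
```

```bash
cat > st.py <<'E'
from h import *
o=monitor.get_obs();R=Ro.from_quat(o['tool_rot']).as_matrix()
print(o['clock'],o['eef_pos'].round(4),'lean',np.degrees(np.arccos(-R[2,0])).round(2),'F',(R.T@o['ft_force']).round(1),'M',(R.T@o['ft_torque']).round(2),o['joint_pos'].round(3),o['grip_width'].round(4)); print(R.round(3))
E
python3 st.py
```

```text
Traceback (most recent call last):
  File "st.py", line 3, in <module>
    print(o['clock'],o['eef_pos'].round(4),'lean',np.degrees(np.arccos(-R[2,0])).round(2),'F',(R.T@o['ft_force']).round(1),'M',(R.T@o['ft_torque']).round(2),o['joint_pos'].round(3),o['grip_width'].round(4)); print(R.round(3))
                                                                                                                                                                                     ^^^^^^^^^^^^^^^^^^^^^
AttributeError: 'float' object has no attribute 'round'
```

Freed: it moved about 15 mm and the force dropped. I keep pulling.

{"fn": "arm_command", "kwargs": {
  "increments": [
    {"dx": -0.6, "dy": 0, "dz": 0, "wx": 0, "wy": 0, "wz": 0, "grip": 1},
    {"dx": -1.2, "dy": 0, "dz": 0, "wx": 0, "wy": 0, "wz": 0, "grip": 1},
    {"dx": -1.8, "dy": 0, "dz": 0, "wx": 0, "wy": 0, "wz": 0, "grip": 1},
    {"dx": -2.4, "dy": 0, "dz": 0, "wx": 0, "wy": 0, "wz": 0, "grip": 1},
    {"dx": -2.4, "dy": 0, "dz": 0, "wx": 0, "wy": 0, "wz": 0, "grip": 1}
  ]
}}

```text
clock: 7.8
eef_pos: [0.5759, -0.3882, 0.12]
tool_rot: [0.163, 0.885, -0.078, 0.428]
ft_force: [-1.8, 1.6, -2.0]
grip_width: 0.0198
grasp_force: 58.8
```

```bash
sed -i "s/o\['grip_width'\].round(4)/o['grip_width']/" st.py; python3 st.py
```

```text
7.8 [ 0.5759 -0.3882  0.12  ] lean 38.35 F [ 2.9  0.9 -0.5] M [-0.1   1.64  0.06] [-0.725  0.302 -0.684 -0.284  0.281 -0.229] 0.019774089871909373
[[-0.58   0.356  0.733]
 [ 0.222  0.934 -0.279]
 [-0.784  0.001 -0.62 ]]
```

{"fn": "arm_command", "kwargs": {
  "increments": [
    {"dx": -1, "dy": 0, "dz": 0, "wx": 0, "wy": 0, "wz": 0, "grip": 1},
    {"dx": -2, "dy": 0, "dz": 0, "wx": 0, "wy": 0, "wz": 0, "grip": 1},
    {"dx": -4, "dy": 0, "dz": 0, "wx": 0, "wy": 0, "wz": 0, "grip": 1},
    {"dx": -6, "dy": 0, "dz": 0, "wx": 0, "wy": 0, "wz": 0, "grip": 1},
    {"dx": -8, "dy": 0, "dz": -1, "wx": 0, "wy": 0, "wz": 0, "grip": 1},
    {"dx": -10, "dy": 0, "dz": -4, "wx": 0, "wy": 0, "wz": 0, "grip": 1},
    {"dx": -12, "dy": 0, "dz": -7, "wx": 0, "wy": 0, "wz": 0, "grip": 1},
    {"dx": -13, "dy": 0, "dz": -9, "wx": 0, "wy": 0, "wz": 0, "grip": 1},
    {"dx": -13, "dy": 0, "dz": -9, "wx": 0, "wy": 0, "wz": 0, "grip": 1},
    {"dx": -13, "dy": 0, "dz": -9, "wx": 0, "wy": 0, "wz": 0, "grip": 1}
  ]
}}

```text
clock: 8.8
eef_pos: [0.5848, -0.3921, 0.2776]
tool_rot: [0.163, 0.885, -0.079, 0.428]
ft_force: [-0.8, 0.0, -5.5]
grip_width: 0.0201
grasp_force: 59.6
```

```bash
python3 st.py; python3 - <<'E'
from h import *
Rp=frame(my,np.array([0,0,-1.])); delta(Rp,seat+[0,0,.14-.039]); delta(Rp,seat+[0,-.15,.2])
E
```

```text
8.8 [ 0.5848 -0.3921  0.2776] lean 38.36 F [ 4.7 -0.3  2.8] M [-0.05  1.54 -0.01] [-0.718  0.069 -0.446  0.186  0.275 -0.224] 0.02007026560693822
[[-0.58   0.357  0.733]
 [ 0.222  0.934 -0.28 ]
 [-0.784  0.    -0.621]]
d cm [10.8  37.28 -2.89] w [-0.1412  0.8938 -0.2929] rows>= 8.0 clock 8.8 width 0.0201 F [-0.8  0.  -5.5]
d cm [-0.29 23.27 -4.84] w [-0.1412  0.8938 -0.2929] rows>= 7.0 clock 8.8 width 0.0201 F [-0.8  0.  -5.5]
```

{"fn": "arm_command", "kwargs": {
  "increments": [
    {"dx": 0, "dy": 2, "dz": -0.5, "wx": -0.014, "wy": 0.09, "wz": -0.03, "grip": 1},
    {"dx": 0, "dy": 5, "dz": -1, "wx": -0.028, "wy": 0.18, "wz": -0.06, "grip": 1},
    {"dx": 0, "dy": 8, "dz": -1.5, "wx": -0.042, "wy": 0.27, "wz": -0.09, "grip": 1},
    {"dx": 0, "dy": 11, "dz": -2, "wx": -0.056, "wy": 0.36, "wz": -0.12, "grip": 1},
    {"dx": -0.1, "dy": 14, "dz": -2.5, "wx": -0.07, "wy": 0.45, "wz": -0.15, "grip": 1},
    {"dx": -0.2, "dy": 17, "dz": -3, "wx": -0.085, "wy": 0.54, "wz": -0.18, "grip": 1},
    {"dx": -0.3, "dy": 20, "dz": -3.5, "wx": -0.099, "wy": 0.63, "wz": -0.205, "grip": 1},
    {"dx": -0.3, "dy": 22, "dz": -4, "wx": -0.113, "wy": 0.72, "wz": -0.235, "grip": 1},
    {"dx": -0.3, "dy": 23.3, "dz": -4.5, "wx": -0.127, "wy": 0.81, "wz": -0.265, "grip": 1},
    {"dx": -0.3, "dy": 23.3, "dz": -4.8, "wx": -0.141, "wy": 0.894, "wz": -0.293, "grip": 1}
  ]
}}

```text
clock: 9.8
eef_pos: [0.6361, -0.1588, 0.3068]
tool_rot: [0.023, 1.0, 0.002, -0.002]
ft_force: [1.3, -1.9, -4.0]
grip_width: 0.0202
grasp_force: 59.4
```

{"fn": "arm_command", "kwargs": {
  "increments": [
    {"dx": 0, "dy": 0, "dz": 0, "wx": 0, "wy": 0, "wz": 0, "grip": 1},
    {"dx": 0, "dy": 0, "dz": 0, "wx": 0, "wy": 0, "wz": 0, "grip": 1}
  ]
}}

```text
clock: 10.0
eef_pos: [0.6355, -0.1616, 0.3048]
tool_rot: [0.026, 1.0, 0.001, -0.002]
ft_force: [-0.4, -0.5, -5.2]
grip_width: 0.0201
grasp_force: 59.4
```

```bash
cat > sp.py <<'E'
from h import *
# measure held spindle: centre line plane in both views and ends; tool frame hints only for region
o=monitor.get_obs();R=Ro.from_quat(o['tool_rot']).as_matrix();p=o['eef_pos'];g=p-.039*R[:,2]
d0=-R[:,0]; c0=g.copy(); D={n:viewer.camera(n) for n in('side','top')}
Pn={n:pts(n,D[n][1]) for n in D}
for n in D: np.savez(n+'2.npz',im=D[n][0],d=D[n][1])
pl=[]
for it in range(3):
    pl=[]; ends={}
    for n in D:
        w=Pn[n]-c0; t=w@d0; r=np.linalg.norm(w-t[...,None]*d0,axis=-1); im=D[n][0].astype(int)
        m=(abs(t)>.03)&(abs(t)<.077)&(r<.02)&(im.max(-1)-im.min(-1)<25)
        v,u=np.nonzero(m); l=cv2.fitLine(np.c_[u,v].astype(np.float32),cv2.DIST_HUBER,0,.01,.01).ravel()
        o1,r1=ray(n,l[2],l[3]); _,r2=ray(n,l[2]+20*l[0],l[3]+20*l[1]); N=np.cross(r1,r2);N/=np.linalg.norm(N); pl.append((N,N@o1)); cnt=m.sum()
        me=(abs(t)<.12)&(r<.02); ends[n]=(np.percentile(t[me&(t<-.06)],2),np.percentile(t[me&(t>.06)],98),cnt,np.median(r[m]))
    d=np.cross(pl[0][0],pl[1][0]);d/=np.linalg.norm(d);d*=np.sign(d@d0)
    c0=np.linalg.solve(np.array([pl[0][0],pl[1][0],d]),[pl[0][1],pl[1][1],d@c0]); d0=d
print('axis',d0.round(4),'pt',c0.round(4),ends)
t=np.mean([e[0]+e[1] for e in ends.values()])/2; M=c0+t*d0
print('mid',M.round(4),'in tool',(R.T@(M-p)).round(4),'axis in tool',(R.T@d0).round(4),'elev deg',np.degrees(np.arcsin(d0[2])).round(2),'yaw',np.degrees(np.arctan2(d0[1],d0[0])).round(2),'clock',o['clock'])
E
python3 st.py; python3 sp.py
```

```text
10.0 [ 0.6355 -0.1616  0.3048] lean 90.24 F [ 0.3 -0.5  5.2] M [-0.05  0.02 -0.  ] [-2.500e-01  5.930e-01  7.930e-01  1.775e+00  1.000e-03 -1.980e-01] 0.020060032496855052
[[-0.999  0.051 -0.004]
 [ 0.051  0.999  0.002]
 [ 0.004  0.002 -1.   ]]Traceback (most recent call last):
  File "sp.py", line 13, in <module>
    v,u=np.nonzero(m); l=cv2.fitLine(np.c_[u,v].astype(np.float32),cv2.DIST_HUBER,0,.01,.01).ravel()
                         ~~~~~~~~~~~^^^^^^^^^^^^^^^^^^^^^^^^^^^^^^^^^^^^^^^^^^^^^^^^^^^^^^^^
cv2.error: OpenCV(4.12.0) /io/opencv/modules/imgproc/src/linefit.cpp:50: error: (-215:Assertion failed) count > 0 in function 'fitLine2D_wods'
```

```bash
python3 - <<'E'
from h import *
o=monitor.get_obs();R=Ro.from_quat(o['tool_rot']).as_matrix();p=o['eef_pos']
for n in('side','top'):
    z=np.load(n+'2.npz'); Q=(pts(n,z['d'])-p)@R; im=z['im'].astype(int)
    m=(abs(Q[...,0])<.13)&(abs(Q[...,1])<.04)&(Q[...,2]>-.075)&(Q[...,2]<.02)&(im.min(-1)>75)
    q=Q[m]; print(n,m.sum(),proj(n,p-.039*R[:,2]))
    for a in np.arange(-.13,.13,.02):
        k=q[(q[:,0]>=a)&(q[:,0]<a+.02)]
        if len(k): print(a.round(2),len(k),np.percentile(k[:,1],[5,50,95]).round(4),np.percentile(k[:,2],[5,50,95]).round(4))
E
```

```text
side 419 [389.87148839 174.42784294]
-0.11 9 [-0.0134 -0.0097  0.0043] [-0.0489 -0.0452 -0.032 ]
-0.09 67 [-0.0141 -0.0081  0.0052] [-0.0497 -0.0419 -0.0275]
-0.07 42 [-0.0123 -0.0074  0.0001] [-0.0451 -0.0416 -0.0304]
-0.05 25 [-0.011  -0.0089 -0.0066] [-0.043  -0.0361 -0.0292]
-0.03 12 [-0.0118 -0.0096 -0.0079] [-0.0555 -0.0376 -0.0337]
-0.01 38 [-0.019  -0.0124  0.0163] [-0.0602 -0.044  -0.0271]
0.01 63 [-0.0179 -0.0088  0.0023] [-0.0517 -0.0422 -0.0303]
0.03 53 [-0.0124 -0.0076  0.0024] [-0.0466 -0.0416 -0.0303]
0.05 55 [-0.0116 -0.0072  0.0031] [-0.0463 -0.042  -0.0308]
0.07 55 [-0.012  -0.0079  0.0053] [-0.0462 -0.0402 -0.0286]
top 0 [346.55260738 174.48659682]
```

```bash
cat > cf.py <<'E'
from h import *
from scipy.optimize import least_squares
o=monitor.get_obs();R=Ro.from_quat(o['tool_rot']).as_matrix();p=o['eef_pos']
im,d=viewer.camera('side'); Q=(pts('side',d)-p)@R; im=im.astype(int)
m=(abs(Q[...,0])<.13)&(abs(Q[...,1])<.04)&(Q[...,2]>-.07)&(Q[...,2]<.0)&(im.min(-1)>75)&(im.max(-1)-im.min(-1)<25)
q=Q[m]; xs=np.sort(q[:,0]); print('x ends',xs[[2,5,-6,-3]].round(4))
k=q[((q[:,0]>-.075)&(q[:,0]<-.03))|((q[:,0]>.03)&(q[:,0]<.085))]
f=lambda s:np.hypot(k[:,1]-s[0]-s[1]*k[:,0],k[:,2]-s[2]-s[3]*k[:,0])-.011
s=least_squares(f,[0,0,-.035,0],loss='soft_l1',f_scale=.002).x; print('y0,sy,z0,sz',s.round(4),'rms',np.std(f(s)).round(4),len(k))
ex=(xs[4]+xs[-5])/2; ax=R@np.array([-1,-s[1],-s[3]]); ax/=np.linalg.norm(ax); M=p+R@np.array([ex,s[0]+s[1]*ex,s[2]+s[3]*ex])
print('mid',M.round(4),'elev',np.degrees(np.arcsin(ax[2])).round(2),'yaw',np.degrees(np.arctan2(ax[1],ax[0])).round(2),'clock',o['clock'],'tcp',p.round(4))
print('err to seat machine axes', ((seat-M)@mx).round(4),((seat-M)@my).round(4),(seat-M)[2].round(4))
E
python3 cf.py; python3 cf.py | tail -2
```

```text
x ends [-0.0897 -0.089   0.0892  0.0902]
y0,sy,z0,sz [ 0.0002 -0.0028 -0.0381 -0.0028] rms 0.002 227
mid [ 0.6338 -0.1616  0.3463] elev -0.22 yaw -2.8 clock 10.1 tcp [ 0.6339 -0.1618  0.3082]
err to seat machine axes -0.0074 0.1497 -0.2363
mid [ 0.6336 -0.1613  0.3478] elev 0.2 yaw -2.43 clock 10.15 tcp [ 0.6335 -0.1618  0.3094]
err to seat machine axes -0.0071 0.1493 -0.2378
```

{"fn": "arm_command", "kwargs": {
  "increments": [
    {"dx": 0.2, "dy": 4, "dz": 1, "wx": 0, "wy": 0, "wz": 0, "grip": 1},
    {"dx": 0.4, "dy": 8, "dz": 3, "wx": 0, "wy": 0, "wz": 0, "grip": 1},
    {"dx": 0.6, "dy": 12, "dz": 6, "wx": 0, "wy": 0, "wz": 0, "grip": 1},
    {"dx": 0.7, "dy": 14.9, "dz": 9, "wx": 0, "wy": 0, "wz": 0, "grip": 1},
    {"dx": 0.7, "dy": 14.9, "dz": 13, "wx": 0, "wy": 0, "wz": 0, "grip": 1},
    {"dx": 0.7, "dy": 14.9, "dz": 17, "wx": 0, "wy": 0, "wz": 0, "grip": 1},
    {"dx": 0.7, "dy": 14.9, "dz": 20, "wx": 0, "wy": 0, "wz": 0, "grip": 1},
    {"dx": 0.7, "dy": 14.9, "dz": 20, "wx": 0, "wy": 0, "wz": 0, "grip": 1},
    {"dx": 0.7, "dy": 14.9, "dz": 20, "wx": 0, "wy": 0, "wz": 0, "grip": 1},
    {"dx": 0.7, "dy": 14.9, "dz": 20, "wx": 0, "wy": 0, "wz": 0, "grip": 1}
  ]
}}

```text
clock: 11.2
eef_pos: [0.6361, -0.0124, 0.1126]
tool_rot: [0.026, 1.0, 0.001, 0.002]
ft_force: [0.7, 0.8, -4.2]
grip_width: 0.0199
grasp_force: 59.5
```

```bash
python3 cf.py; python3 cf.py | tail -3; python3 st.py|head -1
```

```text
x ends [-0.0891 -0.0887  0.0886  0.0887]
y0,sy,z0,sz [-0.0002 -0.01   -0.0369  0.001 ] rms 0.0111 207
mid [ 0.6361 -0.0127  0.1495] elev 0.3 yaw -2.37 clock 11.2 tcp [ 0.6361 -0.0124  0.1126]
err to seat machine axes -0.0021 0.0008 -0.0395
y0,sy,z0,sz [-0.0007  0.0097 -0.0361 -0.0147] rms 0.01 197
mid [ 0.6359 -0.013   0.1488] elev -0.58 yaw -3.49 clock 11.25 tcp [ 0.6364 -0.0123  0.1126]
err to seat machine axes -0.002 0.0011 -0.0388
11.3 [ 0.6362 -0.0123  0.1122] lean 89.78 F [ 0.5 -0.2  4.1] M [-0.    0.06 -0.02] [-2.000e-02  5.570e-01  2.350e-01  1.244e+00  1.000e-03  3.100e-02] 0.01976607904324954
```

{"fn": "arm_command", "kwargs": {
  "increments": [
    {"dx": 0.2, "dy": 0.1, "dz": 1, "wx": 0, "wy": 0, "wz": 0, "grip": 1},
    {"dx": 0.2, "dy": 0.1, "dz": 2, "wx": 0, "wy": 0, "wz": 0, "grip": 1},
    {"dx": 0.2, "dy": 0.1, "dz": 2.8, "wx": 0, "wy": 0, "wz": 0, "grip": 1},
    {"dx": 0.2, "dy": 0.1, "dz": 3.3, "wx": 0, "wy": 0, "wz": 0, "grip": 1},
    {"dx": 0.2, "dy": 0.1, "dz": 3.5, "wx": 0, "wy": 0, "wz": 0, "grip": 1},
    {"dx": 0.2, "dy": 0.1, "dz": 3.6, "wx": 0, "wy": 0, "wz": 0, "grip": 1},
    {"dx": 0.2, "dy": 0.1, "dz": 3.6, "wx": 0, "wy": 0, "wz": 0, "grip": 1}
  ]
}}

```text
clock: 12.0
eef_pos: [0.6318, -0.011, 0.0732]
tool_rot: [0.025, 1.0, 0.001, -0.001]
ft_force: [-2.6, -0.9, -1.1]
grip_width: 0.0198
grasp_force: 60.1
```

```bash
python3 cf.py;python3 cf.py | tail -3; python3 st.py|head -1
```

```text
x ends [-0.0901 -0.0891  0.0875  0.0882]
y0,sy,z0,sz [-0.0129  0.0408 -0.0261 -0.0229] rms 0.0081 467
mid [ 0.6321 -0.024   0.0992] elev -1.47 yaw -5.25 clock 12.0 tcp [ 0.6318 -0.011   0.0732]
err to seat machine axes 0.0013 0.0123 0.0108
y0,sy,z0,sz [-0.013   0.0365 -0.0254 -0.0429] rms 0.0083 473
mid [ 0.6329 -0.0242  0.0985] elev -2.58 yaw -5.01 clock 12.05 tcp [ 0.632  -0.011   0.0732]
err to seat machine axes 0.0005 0.0124 0.0115
12.1 [ 0.6321 -0.011   0.0732] lean 90.12 F [3.7 0.2 1.3] M [0.15 0.7  0.18] [-1.800e-02  5.820e-01  1.710e-01  1.162e+00  1.000e-03  3.300e-02] 0.019785620313877227
```

{"fn": "arm_command", "kwargs": {
  "increments": [
    {"dx": 0, "dy": 0, "dz": 0.1, "wx": 0, "wy": 0, "wz": 0, "grip": 1},
    {"dx": 0, "dy": 0, "dz": 0.2, "wx": 0, "wy": 0, "wz": 0, "grip": 1},
    {"dx": 0, "dy": 0, "dz": 0.2, "wx": 0, "wy": 0, "wz": 0, "grip": 1}
  ]
}}

```text
clock: 12.4
eef_pos: [0.6322, -0.011, 0.0731]
tool_rot: [0.025, 1.0, 0.001, -0.0]
ft_force: [-6.6, -1.9, 8.2]
grip_width: 0.0198
grasp_force: 61.1
```

```bash
python3 st.py|head -1; python3 - <<'E'
from h import *
S=viewer.camera('side')[0]
cv2.imwrite('pics/p1.png',cv2.resize(S[165:265,300:433,::-1],None,fx=6,fy=6,interpolation=cv2.INTER_CUBIC))
E
```

```text
12.4 [ 0.6322 -0.011   0.0731] lean 90.06 F [ 6.5 -2.2 -8.2] M [0.2  1.51 0.13] [-1.80e-02  5.81e-01  1.69e-01  1.16e+00  1.00e-03  3.30e-02] 0.019760547282335814
```

View pics/p1.png

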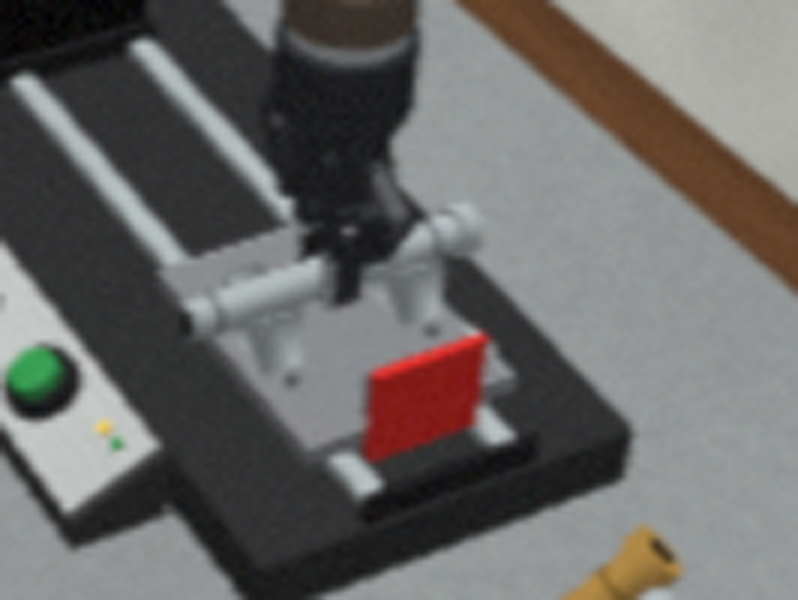

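The spindle lies in both V-blocks, from its foot at (190,318) to its flange at (465,228), and stands centred. Release and retreat.

{"fn": "arm_command", "kwargs": {
  "increments": [
    {"dx": 0, "dy": 0, "dz": -0.2, "wx": 0, "wy": 0, "wz": 0, "grip": 1},
    {"dx": 0, "dy": 0, "dz": -0.2, "wx": 0, "wy": 0, "wz": 0, "grip": 3},
    {"dx": 0, "dy": 0, "dz": -0.2, "wx": 0, "wy": 0, "wz": 0, "grip": 5},
    {"dx": 0, "dy": 0, "dz": -0.2, "wx": 0, "wy": 0, "wz": 0, "grip": 5},
    {"dx": 0, "dy": 0, "dz": -0.2, "wx": 0, "wy": 0, "wz": 0, "grip": 5}
  ]
}}

```text
clock: 12.95
eef_pos: [0.6327, -0.0108, 0.073]
tool_rot: [0.025, 1.0, 0.001, -0.001]
ft_force: [-0.3, 0.3, -0.9]
grip_width: 0.0501
grasp_force: 0.0
```

{"fn": "arm_command", "kwargs": {
  "increments": [
    {"dx": 0, "dy": 0, "dz": -1, "wx": 0, "wy": 0, "wz": 0, "grip": 5},
    {"dx": 0, "dy": 0, "dz": -3, "wx": 0, "wy": 0, "wz": 0, "grip": 5},
    {"dx": 0, "dy": 0, "dz": -6, "wx": 0, "wy": 0, "wz": 0, "grip": 5},
    {"dx": 0, "dy": 0, "dz": -10, "wx": 0, "wy": 0, "wz": 0, "grip": 5},
    {"dx": 0, "dy": -4, "dz": -13, "wx": 0, "wy": 0, "wz": 0, "grip": 3},
    {"dx": 0, "dy": -9, "dz": -15, "wx": 0, "wy": 0, "wz": 0, "grip": 0},
    {"dx": 0, "dy": -14, "dz": -15, "wx": 0, "wy": 0, "wz": 0, "grip": 0},
    {"dx": 0, "dy": -19, "dz": -15, "wx": 0, "wy": 0, "wz": 0, "grip": 0},
    {"dx": 0, "dy": -24, "dz": -15, "wx": 0, "wy": 0, "wz": 0, "grip": 0},
    {"dx": 0, "dy": -24, "dz": -15, "wx": 0, "wy": 0, "wz": 0, "grip": 0}
  ]
}}

```text
clock: 13.95
eef_pos: [0.6191, -0.2575, 0.2228]
tool_rot: [0.029, 1.0, -0.001, -0.001]
ft_force: [-0.0, 0.6, 0.6]
grip_width: 0.0002
grasp_force: 0.0
```

```bash
cat > chk.py <<'E'
from h import *
from scipy.optimize import least_squares
import sys
# seat-relative check of lying spindle, red plate by triangulation
D={n:viewer.camera(n) for n in('side','top')}; y=float(sys.argv[1]) # shift along my from original
s0=seat+my*y; Rm=np.c_[mx,my,[0,0,1]]; ce={}
for n,(im,d) in D.items():
    H=cv2.cvtColor(im,cv2.COLOR_RGB2HSV); r=cv2.inRange(H,(0,180,120),(4,255,255))|cv2.inRange(H,(176,180,120),(180,255,255))
    nn,L,st,c=cv2.connectedComponentsWithStats(r); i=1+np.argmax(st[1:,4]); Pn=pts(n,d); ce[n]=c[i]; print(n,'red',st[i],(Rm.T@(np.median(Pn[L==i],0)-seat)).round(4))
    Q=(Pn-s0)@Rm; imi=im.astype(int)
    m=(abs(Q[...,0])<.11)&(abs(Q[...,1])<.016)&(abs(Q[...,2])<.018)&(imi.min(-1)>60)
    q=Q[m]; xs=np.sort(q[:,0]); k=q[(abs(q[:,0])<.032)|((abs(q[:,0])>.06)&(abs(q[:,0])<.077))]
    if len(k)<20: print(n,'few',len(k)); continue
    f=lambda s:np.hypot(k[:,1]-s[0]-s[1]*k[:,0],k[:,2]-s[2]-s[3]*k[:,0])-.011
    s=least_squares(f,[0,0,0,0],loss='soft_l1',f_scale=.002).x
    print(n,'x mid',((xs[4]+xs[-5])/2).round(4),xs[[4,-5]].round(4),'y,sy,z,sz',s.round(4),np.std(f(s)).round(4),len(k))
E
python3 chk.py 0; python3 st.py
```

```text
side red [361 221  20  20 246] [-0.0005 -0.0986 -0.0096]
side x mid -0.0007 [-0.0889  0.0876] y,sy,z,sz [0.001  0.0157 0.0011 0.0095] 0.0022 185
top red [320 181   3  25  47] [-0.0045 -0.0983  0.0141]
top x mid -0.001 [-0.0901  0.0881] y,sy,z,sz [0.0002 0.0038 0.0001 0.0054] 0.0021 298
14.05 [ 0.6199 -0.2527  0.2228] lean 90.1 F [-0.7 -0.7  0.6] M [ 0.02 -0.02  0.01] [-3.870e-01  6.010e-01  5.950e-01  1.567e+00  1.000e-03 -3.330e-01] -1.5519371085269606e-06
[[-0.999  0.054 -0.002]
 [ 0.054  0.999  0.002]
 [ 0.002  0.002 -1.   ]]
```

```bash
python3 - <<'E'
from h import *
im,d=viewer.camera('top'); 
def onz(u,v,z,n='top'):
    o,r=ray(n,u,v); return o+r*(z-o[2])/r[2]
E=[]
for v in list(range(165,178))+list(range(218,232)):
    row=im[v,320:350].max(-1).astype(int); g=np.diff(row); k=np.argmax(g); E.append((onz(320+k+1,v,.052)-seat)@my)
print('front edge rel seat',np.median(E).round(4),np.std(E).round(4),'c0',(-np.median(E)-.12).round(4))
th=np.radians(35); z=my*np.sin(th)-np.array([0,0,np.cos(th)]); Rq=frame(my,z)
for off in(-.142,):
    tip=seat+my*off; tip[2]=.098; delta(Rq,tip+.02*z)
    tip[2]=.17; delta(Rq,tip+.02*z)
E
```

```text
front edge rel seat -0.1331 0.0008 c0 0.0131
d cm [-0.18 10.88 14.14] w [-0.609  -0.0014 -0.0018] rows>= 5.0 clock 14.1 width 0.0 F [ 0.2 -0.  -0.1]
d cm [-0.16 10.9   6.94] w [-0.609  -0.0014 -0.0018] rows>= 5.0 clock 14.1 width 0.0 F [ 0.2 -0.  -0.1]
```

{"fn": "arm_command", "kwargs": {
  "increments": [
    {"dx": 0, "dy": 2, "dz": 0, "wx": -0.13, "wy": 0, "wz": 0, "grip": 0},
    {"dx": 0, "dy": 5, "dz": 1, "wx": -0.26, "wy": 0, "wz": 0, "grip": 0},
    {"dx": -0.1, "dy": 8, "dz": 3, "wx": -0.39, "wy": 0, "wz": 0, "grip": 0},
    {"dx": -0.2, "dy": 9, "dz": 5, "wx": -0.52, "wy": 0, "wz": 0, "grip": 0},
    {"dx": -0.2, "dy": 9.5, "dz": 8, "wx": -0.609, "wy": 0, "wz": 0, "grip": 0},
    {"dx": -0.2, "dy": 9.5, "dz": 11, "wx": -0.609, "wy": 0, "wz": 0, "grip": 0},
    {"dx": -0.2, "dy": 9.5, "dz": 14.1, "wx": -0.609, "wy": 0, "wz": 0, "grip": 0},
    {"dx": -0.2, "dy": 9.5, "dz": 14.1, "wx": -0.609, "wy": 0, "wz": 0, "grip": 0},
    {"dx": -0.2, "dy": 9.5, "dz": 14.1, "wx": -0.609, "wy": 0, "wz": 0, "grip": 0}
  ]
}}

```text
clock: 15.0
eef_pos: [0.627, -0.1538, 0.0824]
tool_rot: [0.024, 0.953, 0.301, 0.006]
ft_force: [0.3, -0.2, -0.2]
grip_width: -0.0002
grasp_force: 0.0
```

```bash
python3 st.py; python3 - <<'E'
from h import *
o=monitor.get_obs();R=Ro.from_quat(o['tool_rot']).as_matrix(); p=o['eef_pos']; tip=p-.02*R[:,2]; Rm=np.c_[mx,my,[0,0,1]]
print('tip rel seat (machine)',(Rm.T@(tip-seat)).round(4), 'my in tool',(R.T@my).round(4))
im,d=viewer.camera('side'); Q=(pts('side',d)-p)@R; w=(pts('side',d)-seat)@Rm
m=(abs(Q[...,0])<.03)&(abs(Q[...,1])<.035)&(Q[...,2]>-.09)&(Q[...,2]<.02)&(im.max(-1)<90); q=w[m]; print('finger: max y',np.sort(q[:,1])[-8:].round(4),'min z',np.sort(q[:,2])[:6].round(4),'maxQz',np.sort(Q[m][:,2])[-6:].round(4))
E
```

```text
15.0 [ 0.627  -0.1538  0.0824] lean 90.17 F [-0.3 -0.2  0. ] M [ 0.55 -0.02  0.02] [-0.506  0.835  0.495  1.533  0.54  -0.541] -0.00023069668870470935
[[-0.999  0.041  0.025]
 [ 0.048  0.818  0.573]
 [ 0.003  0.574 -0.819]]
tip rel seat (machine) [ 0.0003 -0.1537 -0.0112] my in tool [-0.0022  0.8189  0.5739]
finger: max y [-0.1283 -0.1263 -0.1262 -0.1256 -0.1253 -0.1246 -0.1241 -0.1234] min z [-0.044  -0.0428 -0.0425 -0.0422 -0.041  -0.0409] maxQz [0.0191 0.0194 0.0196 0.0196 0.0196 0.0197]
```

{"fn": "arm_command", "kwargs": {
  "increments": [
    {"dx": 0, "dy": 1, "dz": 0.7, "wx": 0, "wy": 0, "wz": 0, "grip": 0},
    {"dx": 0, "dy": 2, "dz": 1.4, "wx": 0, "wy": 0, "wz": 0, "grip": 0},
    {"dx": 0, "dy": 2.6, "dz": 1.8, "wx": 0, "wy": 0, "wz": 0, "grip": 0},
    {"dx": 0, "dy": 3.2, "dz": 2.25, "wx": 0, "wy": 0, "wz": 0, "grip": 0},
    {"dx": 0, "dy": 4, "dz": 2.8, "wx": 0, "wy": 0, "wz": 0, "grip": 0},
    {"dx": 0, "dy": 5, "dz": 3.5, "wx": 0, "wy": 0, "wz": 0, "grip": 0},
    {"dx": 0, "dy": 6, "dz": 4.2, "wx": 0, "wy": 0, "wz": 0, "grip": 0},
    {"dx": 0, "dy": 7, "dz": 4.9, "wx": 0, "wy": 0, "wz": 0, "grip": 0},
    {"dx": 0, "dy": 8, "dz": 5.6, "wx": 0, "wy": 0, "wz": 0, "grip": 0},
    {"dx": 0, "dy": 8, "dz": 5.6, "wx": 0, "wy": 0, "wz": 0, "grip": 0}
  ]
}}

```text
clock: 16.05
eef_pos: [0.6316, -0.0557, 0.0819]
tool_rot: [0.023, 0.953, 0.301, 0.006]
ft_force: [0.5, 1.0, 0.6]
grip_width: 0.0001
grasp_force: 0.0
```

```bash
python3 st.py|head -1; python3 - <<'E'
from h import *
o=monitor.get_obs();R=Ro.from_quat(o['tool_rot']).as_matrix(); tip=o['eef_pos']-.02*R[:,2]; Rm=np.c_[mx,my,[0,0,1]]
print('tip rel seat0',(Rm.T@(tip-seat)).round(4),(R.T@my).round(3))
E
python3 chk.py .05
```

```text
16.05 [ 0.6316 -0.0557  0.0819] lean 90.14 F [-0.4  1.2  0.1] M [ 0.57 -0.   -0.07] [-0.374  0.739  0.312  1.366  0.574 -0.391] 5.708547722046796e-05
tip rel seat0 [-0.0001 -0.0554 -0.0117] [-0.002  0.819  0.574]
side red [353 214  15  18 130] [-0.0151 -0.0478 -0.0142]
side x mid -0.001 [-0.0897  0.0878] y,sy,z,sz [ 0.0019  0.0043  0.0016 -0.0073] 0.0024 164
top red [301 180   4  25  59] [ 0.0024 -0.0471  0.0133]
top x mid -0.0014 [-0.091   0.0882] y,sy,z,sz [ 0.0015  0.0057  0.0003 -0.0025] 0.0022 297
```

The carriage moved 51 mm with the spindle still seated, and tracks well. I continue.

{"fn": "arm_command", "kwargs": {
  "increments": [
    {"dx": 0, "dy": 0.8, "dz": 0.56, "wx": 0, "wy": 0, "wz": 0, "grip": 0},
    {"dx": 0, "dy": 2, "dz": 1.4, "wx": 0, "wy": 0, "wz": 0, "grip": 0},
    {"dx": 0, "dy": 3.4, "dz": 2.38, "wx": 0, "wy": 0, "wz": 0, "grip": 0},
    {"dx": 0, "dy": 4.8, "dz": 3.36, "wx": 0, "wy": 0, "wz": 0, "grip": 0},
    {"dx": 0, "dy": 6.2, "dz": 4.34, "wx": 0, "wy": 0, "wz": 0, "grip": 0},
    {"dx": 0, "dy": 7.6, "dz": 5.32, "wx": 0, "wy": 0, "wz": 0, "grip": 0},
    {"dx": 0, "dy": 9, "dz": 6.3, "wx": 0, "wy": 0, "wz": 0, "grip": 0},
    {"dx": 0, "dy": 10.2, "dz": 7.14, "wx": 0, "wy": 0, "wz": 0, "grip": 0},
    {"dx": 0, "dy": 11, "dz": 7.7, "wx": 0, "wy": 0, "wz": 0, "grip": 0},
    {"dx": 0, "dy": 11.4, "dz": 8, "wx": 0, "wy": 0, "wz": 0, "grip": 0}
  ]
}}

```text
clock: 17.15
eef_pos: [0.6385, 0.0827, 0.0818]
tool_rot: [0.024, 0.953, 0.301, 0.006]
ft_force: [-1.6, -2.0, 1.6]
grip_width: 0.0001
grasp_force: 0.7
```

```bash
cat > tp.py <<'E'
from h import *
o=monitor.get_obs();R=Ro.from_quat(o['tool_rot']).as_matrix(); tip=o['eef_pos']-.02*R[:,2]; Rm=np.c_[mx,my,[0,0,1]]
print('tip rel seat0',(Rm.T@(tip-seat)).round(4),(R.T@my).round(3),'F mach',(Rm.T@o['ft_force']).round(1),o['clock'])
E
python3 tp.py; python3 chk.py .19
```

```text
tip rel seat0 [-0.0002  0.0831 -0.0119] [-0.002  0.819  0.574] F mach [-1.4 -2.1  1.6] 17.15
side red [334 193  14  16 115] [-0.016   0.0861 -0.0204]
side x mid -0.0017 [-0.089   0.0857] y,sy,z,sz [-0.0038  0.0004  0.0014 -0.0002] 0.0024 115
top red [251 191   3  12  28] [-0.0206  0.0878  0.0129]
top x mid -0.0633 [-0.0906 -0.036 ] y,sy,z,sz [ 0.0012  0.0833 -0.0046 -0.0622] 0.0019 52
```

{"fn": "arm_command", "kwargs": {
  "increments": [
    {"dx": 0, "dy": 0.3, "dz": 0.2, "wx": 0, "wy": 0, "wz": 0, "grip": 0},
    {"dx": 0, "dy": 0.6, "dz": 0.42, "wx": 0, "wy": 0, "wz": 0, "grip": 0},
    {"dx": 0, "dy": 0.9, "dz": 0.63, "wx": 0, "wy": 0, "wz": 0, "grip": 0},
    {"dx": 0, "dy": 1.1, "dz": 0.77, "wx": 0, "wy": 0, "wz": 0, "grip": 0},
    {"dx": 0, "dy": 1.25, "dz": 0.88, "wx": 0, "wy": 0, "wz": 0, "grip": 0},
    {"dx": 0, "dy": 1.4, "dz": 0.98, "wx": 0, "wy": 0, "wz": 0, "grip": 0},
    {"dx": 0, "dy": 1.4, "dz": 0.98, "wx": 0, "wy": 0, "wz": 0, "grip": 0}
  ]
}}

```text
clock: 17.95
eef_pos: [0.6397, 0.0967, 0.0815]
tool_rot: [0.025, 0.954, 0.3, 0.007]
ft_force: [-1.2, -2.3, 0.4]
grip_width: -0.0001
grasp_force: 1.5
```

```bash
python3 tp.py; python3 chk.py .205
```

```text
tip rel seat0 [ 0.0003  0.0972 -0.0121] [0.002 0.82  0.572] F mach [-1.1 -2.3  0.4] 17.95
side red [332 190  13  17 115] [-0.0163  0.0994 -0.0208]
side x mid -0.0028 [-0.0892  0.0835] y,sy,z,sz [-0.004   0.0061  0.0014  0.0027] 0.002 105
top red [246 191   3  12  29] [-0.0197  0.1013  0.0131]
top x mid -0.0639 [-0.0908 -0.0369] y,sy,z,sz [0.0099 0.2284 0.0003 0.0189] 0.0025 44
```

{"fn": "arm_command", "kwargs": {
  "increments": [
    {"dx": 0, "dy": 0.15, "dz": 0.1, "wx": 0, "wy": 0, "wz": 0, "grip": 0},
    {"dx": 0, "dy": 0.3, "dz": 0.2, "wx": 0, "wy": 0, "wz": 0, "grip": 0},
    {"dx": 0, "dy": 0.4, "dz": 0.28, "wx": 0, "wy": 0, "wz": 0, "grip": 0},
    {"dx": 0, "dy": 0.4, "dz": 0.28, "wx": 0, "wy": 0, "wz": 0, "grip": 0}
  ]
}}

```text
clock: 18.45
eef_pos: [0.64, 0.1037, 0.0814]
tool_rot: [0.024, 0.953, 0.301, 0.006]
ft_force: [0.7, -0.2, -0.4]
grip_width: 0.0003
grasp_force: 0.0
```

```bash
python3 tp.py; python3 chk.py .209
```

```text
tip rel seat0 [ 0.0002  0.1042 -0.0123] [-0.001  0.819  0.574] F mach [ 0.7 -0.1 -0.4] 18.45
side red [330 189  14  16 119] [-0.0144  0.1092 -0.0211]
side x mid -0.0022 [-0.09    0.0857] y,sy,z,sz [-0.0004 -0.0019  0.0019  0.007 ] 0.0025 127
top red [243 190   3  13  33] [-0.0174  0.1094  0.013 ]
top x mid -0.0639 [-0.0914 -0.0364] y,sy,z,sz [-0.0064 -0.0657 -0.0126 -0.1656] 0.0022 50
```

The plate jumped ahead of the tool and the force fell to zero, at about 0.2207 by travel. The carriage is in the detent and the spindle still lies in it. I retreat.

{"fn": "arm_command", "kwargs": {
  "increments": [
    {"dx": 0, "dy": -2, "dz": -1.4, "wx": 0, "wy": 0, "wz": 0, "grip": 0},
    {"dx": 0, "dy": -5, "dz": -3.5, "wx": 0, "wy": 0, "wz": 0, "grip": 0},
    {"dx": 0.5, "dy": -8, "dz": -7.5, "wx": 0, "wy": 0, "wz": 0, "grip": 0},
    {"dx": 2, "dy": -9, "dz": -12, "wx": 0, "wy": 0, "wz": 0, "grip": 0},
    {"dx": 5, "dy": -9, "dz": -15, "wx": 0, "wy": 0, "wz": 0, "grip": 0},
    {"dx": 9, "dy": -9, "dz": -15, "wx": 0, "wy": 0, "wz": 0, "grip": 0},
    {"dx": 13, "dy": -9, "dz": -15, "wx": 0, "wy": 0, "wz": 0, "grip": 0},
    {"dx": 17, "dy": -9, "dz": -15, "wx": 0, "wy": 0, "wz": 0, "grip": 0},
    {"dx": 17, "dy": -9, "dz": -15, "wx": 0, "wy": 0, "wz": 0, "grip": 0}
  ]
}}

```text
clock: 19.45
eef_pos: [0.4568, -0.0468, 0.1529]
tool_rot: [0.026, 0.953, 0.302, 0.004]
ft_force: [0.4, 0.0, -0.1]
grip_width: 0.0
grasp_force: 0.0
```

```bash
python3 tp.py; python3 chk.py .2077; cat > bt.py <<'E'
from h import *
P=[]
for n in('side','top'):
    im,d=viewer.camera(n); H=cv2.cvtColor(im,cv2.COLOR_RGB2HSV); m=cv2.inRange(H,(50,120,50),(80,255,255))
    nn,L,st,c=cv2.connectedComponentsWithStats(m)
    k=[i for i in range(1,nn) if 30<st[i,4]<300 and c[i][0]>200]
    for i in k: print(n,st[i],c[i].round(1),np.median(pts(n,d)[L==i],0).round(4))
B=np.array([.483,.051,.058]); th=np.radians(25); z=mx*np.sin(th)-np.array([0,0,np.cos(th)]); Rb=frame(my,z)
delta(Rb,B+.02*z-.06*z); delta(Rb,B+.02*z)
E
python3 bt.py
```

```text
tip rel seat0 [-0.1751 -0.0554  0.0593] [0.002 0.818 0.575] F mach [ 0.4  0.1 -0.1] 19.45
side [302 223   9   9  58] [305.7 227.1] [0.4815 0.0469 0.0573]
top [258 244  12  12 102] [263.8 249.5] [0.482  0.052  0.0577]
d cm [ 0.28  4.84 10.61] w [ 0.5998 -0.4224 -0.1327] rows>= 5.0 clock 19.65 width -0.0 F [ 0.6 -0.2  0.2]
d cm [-2.26  1.72 15.07] w [ 0.5998 -0.4224 -0.1327] rows>= 5.0 clock 19.65 width -0.0 F [ 0.6 -0.2  0.2]Traceback (most recent call last):
  File "chk.py", line 9, in <module>
    nn,L,st,c=cv2.connectedComponentsWithStats(r); i=1+np.argmax(st[1:,4]); Pn=pts(n,d); ce[n]=c[i]; print(n,'red',st[i],(Rm.T@(np.median(Pn[L==i],0)-seat)).round(4))
                                                       ~~~~~~~~~^^^^^^^^^^
    return _wrapfunc(a, 'argmax', axis=axis, out=out, **kwds)
    return bound(*args, **kwds)
ValueError: attempt to get argmax of an empty sequence
```

{"fn": "arm_command", "kwargs": {
  "increments": [
    {"dx": 0, "dy": 0, "dz": 0, "wx": 0.1, "wy": -0.07, "wz": -0.022, "grip": 0},
    {"dx": 0, "dy": 0, "dz": 0, "wx": 0.2, "wy": -0.14, "wz": -0.044, "grip": 0},
    {"dx": 0, "dy": 1, "dz": 1, "wx": 0.3, "wy": -0.21, "wz": -0.066, "grip": 0},
    {"dx": 0.1, "dy": 2, "dz": 3, "wx": 0.4, "wy": -0.28, "wz": -0.088, "grip": 0},
    {"dx": 0.2, "dy": 3, "dz": 5, "wx": 0.5, "wy": -0.35, "wz": -0.11, "grip": 0},
    {"dx": 0.3, "dy": 4.8, "dz": 8, "wx": 0.6, "wy": -0.422, "wz": -0.133, "grip": 0},
    {"dx": 0.3, "dy": 4.8, "dz": 10.6, "wx": 0.6, "wy": -0.422, "wz": -0.133, "grip": 0},
    {"dx": 0.3, "dy": 4.8, "dz": 10.6, "wx": 0.6, "wy": -0.422, "wz": -0.133, "grip": 0},
    {"dx": 0.3, "dy": 4.8, "dz": 10.6, "wx": 0.6, "wy": -0.422, "wz": -0.133, "grip": 0}
  ]
}}

```text
clock: 20.55
eef_pos: [0.4652, 0.0532, 0.0941]
tool_rot: [0.023, 0.976, -0.005, 0.215]
ft_force: [0.7, 0.3, 0.2]
grip_width: 0.0003
grasp_force: 0.0
```

```bash
python3 bt.py | tail -2; python3 chk.py .2077; python3 st.py
```

```text
d cm [0.04 0.04 0.07] w [ 0.0002 -0.0008 -0.0017] rows>= 1.0 clock 20.65 width -0.0 F [0.1 0.5 1.2]
d cm [0.03 0.04 6.07] w [ 0.0002 -0.0008 -0.0017] rows>= 2.0 clock 20.65 width -0.0 F [0.1 0.5 1.2]
side red [330 186  18  19 229] [-0.0003  0.1089 -0.0114]
side x mid -0.0009 [-0.0905  0.0886] y,sy,z,sz [0.0012 0.0201 0.0019 0.0115] 0.0028 156
top red [243 178   4  25  66] [-0.0026  0.1098  0.0123]
top x mid -0.0636 [-0.0908 -0.0365] y,sy,z,sz [-0.0017 -0.0294 -0.0073 -0.1166] 0.0023 50
20.75 [0.4659 0.0507 0.095 ] lean 65.05 F [ 0.9  1.5 -0.3] M [-0.06  0.41 -0.04] [ 0.175 -0.025 -0.732  0.438 -0.095  0.208] 1.703801224404652e-05
[[-0.905  0.054  0.421]
 [ 0.049  0.999 -0.022]
 [-0.422  0.001 -0.907]]
```

The carriage has travelled 0.208 m, which puts it home, and the spindle is seated. I press the button.

{"fn": "arm_command", "kwargs": {
  "increments": [
    {"dx": 0, "dy": 0, "dz": 2.5, "wx": 0, "wy": 0, "wz": 0, "grip": 0},
    {"dx": 0, "dy": 0, "dz": 4.5, "wx": 0, "wy": 0, "wz": 0, "grip": 0},
    {"dx": 0, "dy": 0, "dz": 5.5, "wx": 0, "wy": 0, "wz": 0, "grip": 0},
    {"dx": 0, "dy": 0, "dz": 6, "wx": 0, "wy": 0, "wz": 0, "grip": 0},
    {"dx": 0, "dy": 0, "dz": 6.4, "wx": 0, "wy": 0, "wz": 0, "grip": 0},
    {"dx": 0, "dy": 0, "dz": 6.8, "wx": 0, "wy": 0, "wz": 0, "grip": 0},
    {"dx": 0, "dy": 0, "dz": 6.8, "wx": 0, "wy": 0, "wz": 0, "grip": 0}
  ]
}}

```text
clock: 21.45
eef_pos: [0.4934, 0.0496, 0.0326]
tool_rot: [0.025, 0.976, -0.006, 0.216]
ft_force: [-1.5, -2.6, 3.8]
grip_width: -0.0003
grasp_force: 1.8
```

```bash
python3 st.py|head -1; python3 bt.py | tail -1
```

```text
21.45 [0.4934 0.0496 0.0326] lean 65.08 F [-0.4 -2.7 -4.1] M [ 0.55  0.3  -0.05] [ 0.159  0.147 -0.767  0.23  -0.089  0.192] -0.0002885226279221238
d cm [-0.13  0.04 -0.72] w [-0.0004 -0.0014 -0.0008] rows>= 1.0 clock 21.55 width 0.0001 F [-1.5 -1.8  3.5]
```

{"fn": "arm_command", "kwargs": {
  "increments": [
    {"dx": 0, "dy": 0, "dz": 0.3, "wx": 0, "wy": 0, "wz": 0, "grip": 0},
    {"dx": 0, "dy": 0, "dz": 0.6, "wx": 0, "wy": 0, "wz": 0, "grip": 0},
    {"dx": 0, "dy": 0, "dz": 0.8, "wx": 0, "wy": 0, "wz": 0, "grip": 0},
    {"dx": 0, "dy": 0, "dz": 0.8, "wx": 0, "wy": 0, "wz": 0, "grip": 0},
    {"dx": 0, "dy": 0, "dz": 0.8, "wx": 0, "wy": 0, "wz": 0, "grip": 0}
  ]
}}

```text
clock: 22.05
eef_pos: [0.4951, 0.0501, 0.0296]
tool_rot: [0.025, 0.976, -0.006, 0.217]
ft_force: [-45.5, -4.2, 71.4]
grip_width: 0.0001
grasp_force: 41.5
```

```bash
python3 st.py|head -1; python3 bt.py | tail -1
```

```text
22.05 [0.4951 0.0501 0.0296] lean 64.89 F [ 10.7  -6.5 -83.9] M [1.37 2.73 0.  ] [ 0.16   0.156 -0.771  0.214 -0.089  0.19 ] 0.00010244087784771161
d cm [-0.1   0.02 -1.09] w [0.     0.002  0.0004] rows>= 1.0 clock 22.15 width 0.0 F [-45.4  -4.1  69.9]
```

The button is bottomed firmly. I back off at once.

{"fn": "arm_command", "kwargs": {
  "increments": [
    {"dx": 0, "dy": 0, "dz": -0.8, "wx": 0, "wy": 0, "wz": 0, "grip": 0},
    {"dx": 0, "dy": 0, "dz": -2, "wx": 0, "wy": 0, "wz": 0, "grip": 0},
    {"dx": 0, "dy": 0, "dz": -5, "wx": 0, "wy": 0, "wz": 0, "grip": 0},
    {"dx": 0, "dy": 0, "dz": -9, "wx": 0, "wy": 0, "wz": 0, "grip": 0},
    {"dx": 0, "dy": 0, "dz": -13, "wx": 0, "wy": 0, "wz": 0, "grip": 0},
    {"dx": 0, "dy": 0, "dz": -15, "wx": 0, "wy": 0, "wz": 0, "grip": 0},
    {"dx": 0, "dy": 0, "dz": -15, "wx": 0, "wy": 0, "wz": 0, "grip": 0},
    {"dx": 0, "dy": 0, "dz": -15, "wx": 0, "wy": 0, "wz": 0, "grip": 0}
  ]
}}

```text
clock: 22.95
eef_pos: [0.4333, 0.0541, 0.1611]
tool_rot: [0.024, 0.976, -0.005, 0.216]
ft_force: [-0.2, 0.4, -0.4]
grip_width: -0.0003
grasp_force: 0.0
```

```bash
python3 chk.py .2077; python3 bt.py; python3 - <<'E'
from h import *
cv2.imwrite('pics/end.png',viewer.camera('side')[0][:,:,::-1])
E
```

```text
side red [331 186  17  19 227] [ 0.0013  0.1087 -0.0108]
side x mid -0.001 [-0.0903  0.0883] y,sy,z,sz [ 0.001   0.0148  0.0016 -0.0068] 0.0025 151
top red [243 178   4  25  65] [-0.0016  0.1098  0.0128]
top x mid -0.064 [-0.091 -0.037] y,sy,z,sz [-0.0066 -0.0983 -0.0078 -0.1219] 0.0021 49
side [302 223   9   9  56] [305.6 227.1] [0.4818 0.0472 0.0583]
top [259 244  11  12 102] [263.9 249.5] [0.4821 0.0521 0.0585]
d cm [-0.36  0.01  7.31] w [-0.     -0.0059  0.0001] rows>= 2.0 clock 23.15 width -0.0 F [ 0.6  0.3 -1.1]
d cm [-3.900e-01  1.000e-02  1.331e+01] w [-0.     -0.0059  0.0001] rows>= 3.0 clock 23.15 width -0.0 F [ 0.6  0.3 -1.1]
```

View pics/end.png

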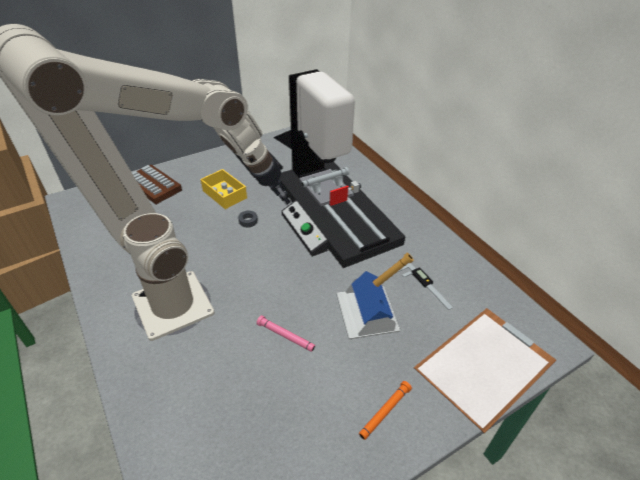

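The carriage is home with the red plate at (339,196) and the spindle lying in the V-blocks at (325,180). The button at (306,227) has sprung back, the bystanders have not moved and the arm is clear. I hand in.

```bash
python3 -c "
from workcell import job; print(job.job_done())"
```

```text
the job is handed in; nothing more can be done
None
```

I handed the job in: the steel spindle lies level and centred to about 1 mm in the V-blocks, the carriage is home in the detent, and the start button was bottomed (84 N peak at the wrist, limit 120) and sprang back, with no sign of head contact or moved bystanders; the hand-in returned no verdict.

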